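# Close the ball mould over its divider plate and hold it shut

## Task

Close up the empty snack-ball mould: lay the thin steel divider plate over the two dowel pins of the red-footed lower half and let go of it, then set the upper half (the one with the black grip) on top so that the pins enter its holes. Press the upper half fully down against the springs until the mould is closed, and finish while still holding it pressed shut; leave everything else on the table where it is.

Things in the scene. Friction and masses are not known exactly. Their poses are not given: they have to be found in the camera images.
- base: Lower mould half, fixed (sizes in mm). Origin: centre of its underside; x along its length, z up; same after a half turn. Red foot 200 (x) x 84 (y) x 18 high; on it two dark end blocks 32 (x) x 46 (y) at x = +-74, tops 48 above the table, with a pin each (pin) and the sprung cup strip between them (lifter). Beside the blocks fingers have room.
- pin (a point): (mm) Tip of the steel dowel pin at the lower half's x = +70, y = 0, 76 above the table; its twin stands at x = -70. Each pin is 10 in diameter up to 66 above the table, then tapers to 4 in diameter at the tip.
- lifter (a joint): Sprung cup strip, 110 x 44, between the end blocks. 0 = raised, top 56 mm above the table; grows (m) as pressed down; at 0.008 it is level with the end blocks, which then carry the divider: mould closed. Spring 8 N at 0, 14 N at 0.008: it carries divider and upper half without sinking; 8 to 12 N more closes it; it lifts them again when let go.
- rest: (mm) Wooden strip fixed to the table, 120 (x) x 34 (y) x 12 mm high, origin at the centre of its underside; the divider plate lies on it at the start, lengthwise and roughly centred.
- sheet: (mm) Divider: flat bright steel plate 170 (x) x 50 (y) x 5 thick, 0.12 kg, two round through holes 13.5 in diameter at x = +-70, y = 0. Origin: centre of its underside; z up; same after a half turn. Starts with its underside 12 above the table on the wooden strip, long edges overhanging it by about 8. Grip it across its 50 width. On the pins, its underside is 56 above the table, closed 48.
- upper: (mm) Upper half: dark metal plate 176 (x) x 46 (y) x 12 thick, 0.3 kg, two round through holes 13.5 in diameter at x = +-70, y = 0; low domes (30 wide, 11 high) on top at x = +-42, black grip bar (grip) in the middle. Origin: centre of its underside; z up; same after a half turn. Starts flat on the table. On the pins unpressed its underside is 61 above the table, closed 53.
- grip (a point): (mm) Centre of the upper half's black grip bar, 27 above the half's underside. The bar is 44 (x) x 16 (y) x 30 mm high, from 12 to 42 above the underside; grip it across its 16 width.
- cup: White drinking cup, 68 mm across, 68 mm high; leave alone. Origin: centre of its underside.
- dish: Small white sauce dish, 84 mm across, 20 mm high; leave alone. Origin: centre of its underside.
- bowl: Steel mixing bowl, 180 mm across, 80 mm high, beyond the mould; leave alone. Origin: centre of its underside.
- sauce: Amber sauce bottle, 56 mm across, 160 mm high, towards the far edge; leave alone. Origin: centre of its underside.
- pot: Clear jar with steel lid, 60 mm across, 90 mm high, towards the far edge; leave alone. Origin: centre of its underside.
- spatula: Black-handled spatula lying on the far left of the table; leave alone. Origin: underside, near its middle.
- brush: Wooden-handled brush lying on the far right of the table; leave alone. Origin: underside, near its middle.
There are look-alikes about, which are no part of the job. What is shaped like the upper but purple is not meant. Leave any green look-alike of the base alone.

How it is judged:
By the outcome, as a careful person would: the job done as asked, in the order asked, and still so for the second after the job is handed in, while the arm keeps its last pose, push and grip.
It also fails if it takes over 72 s, if anything falls off the work surface, if the arm or the gripper's body presses on something with over 40 N, if the wrist force passes 120 N, or if a joint passes its speed limit or range.

## Robot

A 6-joint arm with a two-finger parallel gripper is mounted at the origin on the work surface. World frame = base frame: x ahead of the robot, y to its left, z up, the work surface at z = 0. Lengths are in mm, angles in rad, forces in N, time in s.
With the tool pointing down it reaches from about 250 to 800 mm from the base axis. Payload 8.5 kg.
Tool frame: the origin (TCP) lies at the very end of the fingers, on their centre line; the grasp point (between the pads) lies robot.grip_depth behind it (robot.grip_depth is the distance from the TCP to the grasp point, in mm); y points along the fingers, x is the direction in which the jaws open and shut, and the axes are right-handed (so a half turn about y gives the same grasp; the last joint's range is limited). The gripper opens to 85 mm and grips with 20 to 120 N. Pads are 22 mm wide; open, the fingers measure 114 mm over their backs; the gripper's body (76 mm by 85 mm) begins 54 mm behind the grasp point. The pads swing forward as they close: fully open they stand 13 mm farther back than shut.
Start: joints at [-1.319, 0.238, -0.013, 1.319, 0, 1.571], TCP at [130.79, -508.402, 231.276] pointing down, gripper open.
Joint ranges: [-2.66, 2.66], [-1.03, 1.9], [-1.14, 1.46], [-1.82, 2.27], [-1.45, 1.34], [-3.14, 3.14]. Speed limits (rad/s): [2.22, 2.22, 2.79, 3.14, 3.14, 3.14].

## Interface

Orientations are given as a unit quaternion [w, x, y, z].
In Python, from bench import robot gives the robot as it stands.
- The arm moves only by the tool send_rows, never from a script. Its argument "moves" is a list of rows, each an object of numbers: "ax", "ay", "az": the turn, a rotation vector about the world's x, y, z each as a share of 120 degrees, from -1 to 1; "tx", "ty", "tz": the shift along the world's x, y, z each as a share of 0.025 m, from -1 to 1; "grip": the opening, from 0 (shut) to 1 (fully open). In form: [{"ax": .., "ay": .., "az": .., "tx": .., "ty": .., "tz": .., "grip": ..}, ...]. A call has 1 to 5 rows; each row shifts and turns the commanded pose from where the row before left it; what a row does not reach is not made up. A row lasts 1/12 s, in which the tool goes at most 41.7 mm and 7.16 degrees, less where a joint would pass 70% of its speed; a pose out of reach is approached as far as the arm can. A call with a number of a shift or a turn outside -1 to 1 is refused whole. A call with a gripper value outside its range is refused whole. The fingers move at their own pace and stop on an object; "grip_force" is the grip in N (left out, the last holds). Time passes only in rows, so rows that do not move let the fingers close. It gives the time, the measured TCP pose, the force and the opening at its end, in the units of the state.
- robot.read_state(): the state, without advancing time (a new reading comes with each control period).
- robot.get_image(name): name is "side" or "top" or "wrist"; returns a dict with "frame" (480x640x3 uint8, red, green, blue), "fx", "fy", "cx", "cy" (pixels), "rvec" (rotation vector, rad) and "tvec" (3), from world to camera coordinates, as OpenCV has them; the wrist camera has in their place "hand_eye" (4x4, takes a point from camera to tool coordinates, whose origin is the TCP and whose axes are the tool frame's). Camera axes: x right, y down, z forward; pixel columns grow to the right and rows downward; lengths in mm; the calibration is good to about 2 mm. A picture is of the moment at which its call begins: read the wrist's pose just before it. There is no depth.
- robot.job_done(): hands the job in, once; it reports no verdict.
The state is a dict: "clock": time; "joint_positions": joint angles; "dq": joint speeds; "joint_torque": joint torques, N m; "tool_pos": TCP position; "tool_rot": TCP orientation; "contact_force": force on the tool from outside, world axes, zero at the start; "torque": the same for the moment, N m; "gripper_width": finger opening in mm.
Only numpy, scipy, OpenCV 4.12 (cv2) and the standard library are available. Lean on these libraries where they do the work, as an engineer would, in place of code of your own. Each camera call takes 0.05 s, during which the arm holds its last target.

## Working session

There is one attempt and no reset: what is moved stays moved. The work goes in short steps, Python scripts to look and compute and a tool call to move; the robot and the scene stay as the last step left them, time stands still between calls to the robot, and variables do not carry over. Pictures are saved under pics/ and viewed, and the job is handed in when it is done.

Besides the shell and the picture viewer there is one more tool, called after "Request:" by a JSON object that holds its "method" and its "body", one argument or row to a line. send_rows: Moves the arm, as the interface text tells. Its arguments: {"type":"object","properties":{"moves":{"type":"array","items":{"type":"object","properties":{"ax":{"type":"number","minimum":-1,"maximum":1},"ay":{"type":"number","minimum":-1,"maximum":1},"az":{"type":"number","minimum":-1,"maximum":1},"tx":{"type":"number","minimum":-1,"maximum":1},"ty":{"type":"number","minimum":-1,"maximum":1},"tz":{"type":"number","minimum":-1,"maximum":1},"grip":{"type":"number"}}}},"grip_force":{"type":"number"}},"required":["moves"]}

```bash
mkdir -p pics; ls; cat > h.py <<'E'
import numpy as np,cv2,pickle
from bench import robot
def snap(n,tag):
    s=robot.read_state(); d=robot.get_image(n)
    d['state']=s; pickle.dump(d,open(f'pics/{tag}.pkl','wb'))
    cv2.imwrite(f'pics/{tag}.png',d['frame'][:,:,::-1]); return d
def load(tag): return pickle.load(open(f'pics/{tag}.pkl','rb'))
def Rq(q): 
    from scipy.spatial.transform import Rotation as R
    return R.from_quat([q[1],q[2],q[3],q[0]]).as_matrix()
def cam(d):
    "returns R_wc(cam->world), centre"
    if 'hand_eye' in d:
        H=np.array(d['hand_eye']);s=d['state'];Rt=Rq(s['tool_rot'])
        return Rt@H[:3,:3], Rt@H[:3,3]+np.array(s['tool_pos'])
    Rw=cv2.Rodrigues(np.array(d['rvec'],float))[0]
    return Rw.T, -Rw.T@np.array(d['tvec'],float).ravel()
def ray(d,px,z):
    R,c=cam(d); px=np.atleast_2d(px).astype(float)
    v=np.c_[(px[:,0]-d['cx'])/d['fx'],(px[:,1]-d['cy'])/d['fy'],np.ones(len(px))]@R.T
    return c+v*((z-c[2])/v[:,2])[:,None]
def proj(d,P):
    R,c=cam(d); p=(np.atleast_2d(P)-c)@R
    return np.c_[d['fx']*p[:,0]/p[:,2]+d['cx'],d['fy']*p[:,1]/p[:,2]+d['cy']]
E
python3 - <<'E'
from h import *
for n in('top','side','wrist'):
    d=snap(n,n+'0'); R,c=cam(d); print(n,c,R[:,2],d['fx'])
print(robot.grip_depth, robot.read_state())
E
```

```text
pics
top [ 335.24058588  -16.34481412 1340.57758022] [ 0.16999951  0.00602224 -0.98542574] 552.0019511368715
side [178.86666952 629.60640212 671.03242107] [ 0.41891299 -0.65745661 -0.6263088 ] 465.66622009834657
wrist [ 196.02284931 -489.88714565  373.90724813] [-0.26042939 -0.06625425 -0.96321696] 376.3593407900396
18.700000000000003 {'clock': 0.15, 'joint_positions': array([-1.31900394e+00,  2.38632296e-01, -1.40756960e-02,  1.31922433e+00,
        3.50946227e-05,  1.57079875e+00]), 'dq': array([ 6.94955420e-04, -3.11288577e-03,  2.61752026e-03, -6.18104553e-04,
       -1.78953767e-03,  5.17139078e-05]), 'joint_torque': array([-5.87421673e-04, -5.39077342e+01,  3.46598554e+01,  1.44596072e-02,
        6.45716483e-06,  1.39255101e-05]), 'tool_pos': array([ 130.72456769, -508.11432616,  230.82504807]), 'tool_rot': array([ 0.55907999, -0.55856819,  0.43357125, -0.43295163]), 'contact_force': array([ 0.21069822, -0.11328916, -0.62102904]), 'torque': array([-0.02033979,  0.03699906, -0.0401527 ]), 'gripper_width': 85.57521453776974}
```

View pics/top0.png

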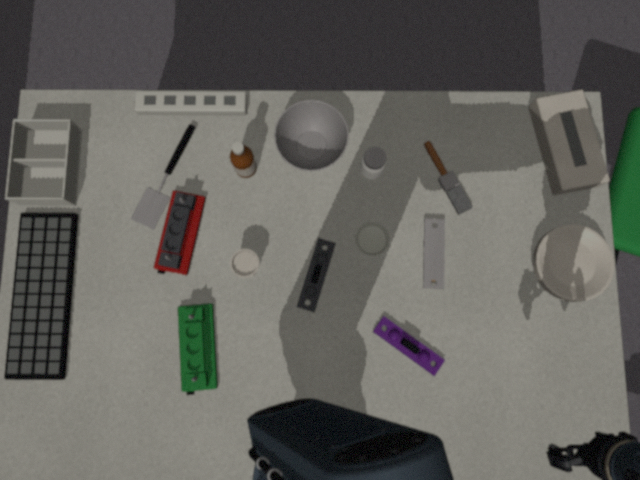

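View pics/side0.png

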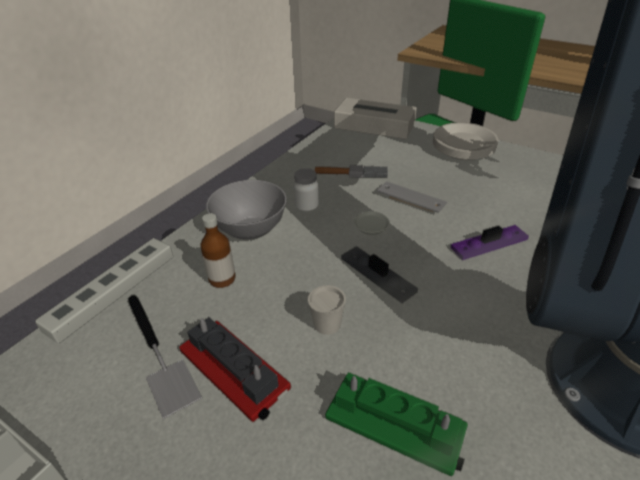

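View pics/wrist0.png

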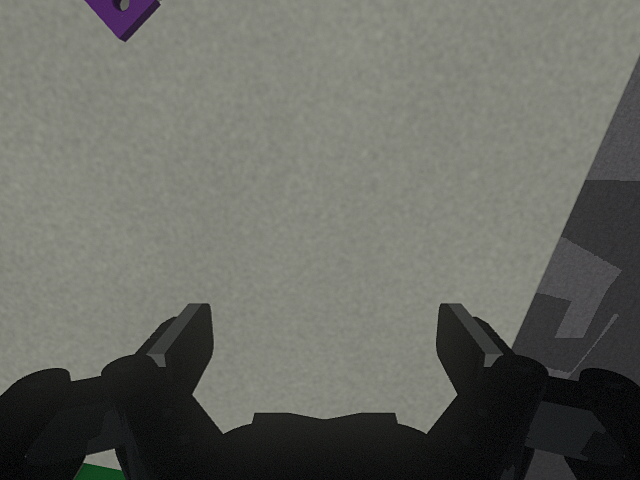

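The top view shows the sheet near (434,251), the upper half near (317,274), the red base near (180,232), and green and purple decoys. Next I measure these.

```bash
python3 - <<'E'
from h import *
d=load('top0');f=d['frame']
for n,(x,y) in dict(sheet=(434,251),upper=(317,274),base=(180,232)).items():
    c=f[y-50:y+50,x-60:x+60,::-1]; cv2.imwrite(f'pics/c_{n}.png',cv2.resize(c,None,fx=5,fy=5,interpolation=cv2.INTER_CUBIC))
hsv=cv2.cvtColor(f,cv2.COLOR_RGB2HSV)
print(hsv[251,434],hsv[251,410],hsv[290,312],hsv[290,340],hsv[250,165])
def rep(n,m,z,roi):
    M=np.zeros_like(m);x0,x1,y0,y1=roi;M[y0:y1,x0:x1]=m[y0:y1,x0:x1]
    cs=cv2.findContours(M,cv2.RETR_EXTERNAL,cv2.CHAIN_APPROX_NONE)[0];c=max(cs,key=cv2.contourArea)
    w=ray(d,c[:,0],z)[:,:2].astype(np.float32)
    r=cv2.minAreaRect(w);b=cv2.boxPoints(r)
    e=b[1]-b[0];g=b[2]-b[1];e=e if np.hypot(*e)>np.hypot(*g) else g
    print(n,r,'long-axis deg',np.degrees(np.arctan2(e[1],e[0]))%180,cv2.contourArea(c))
sat,val=hsv[...,1],hsv[...,2]
rep('base',((sat>150)&((hsv[...,0]<8)|(hsv[...,0]>172))).astype(np.uint8),18,(140,220,180,290))
rep('upper',(val<55).astype(np.uint8),12,(290,345,230,320))
rep('sheet',(val>0).astype(np.uint8)*(cv2.inRange(f,(125,125,125),(255,255,255))>0),17,(415,452,205,296))
E
```

```text
[  8   9 117] [ 23  17 139] [170  21  37] [27 27 96] [ 2 84 61]
base ((568.8922729492188, 313.5250549316406), (80.78559112548828, 200.04473876953125), 78.99534606933594) long-axis deg 168.99536 886.0
upper ((470.188232421875, -19.220317840576172), (42.8393440246582, 172.2458953857422), 73.05796813964844) long-axis deg 163.05797 1162.5
sheet ((531.3731079101562, -303.13079833984375), (88.14598083496094, 222.81956481933594), 88.51266479492188) long-axis deg 178.51266 1255.5
```

```bash
python3 -c "
import cv2,numpy as np
cv2.imwrite('pics/cc.png',np.hstack([cv2.imread(f'pics/c_{n}.png')[:,150:416] for n in('sheet','upper','base')]))"
```

```text
(no output)
```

View pics/cc.png

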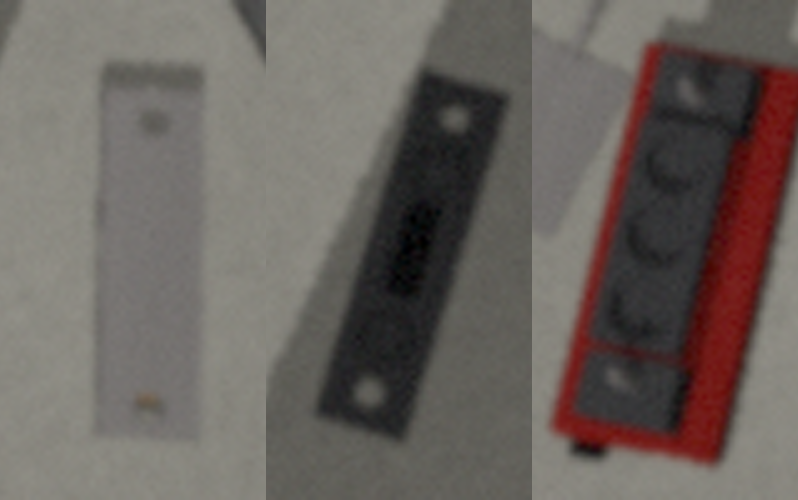

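```bash
python3 - <<'E'
from h import *
d=load('top0')
P=np.array([(424.2,214),(445,214),(443.4,288.6),(423,288),(434.4,225.2),(433.6,281.4)])-[0,0]
w=ray(d,P,17)[:,:2];print(w.round(1)); a,b=w[4],w[5];print((a+b)/2,np.hypot(*(a-b)),np.degrees(np.arctan2(*(a-b)[::-1])),w[:4].mean(0))
U=np.array([(290+.0,0)]);
print(Rq(d['state']['tool_rot']) if 0 else Rq(robot.read_state()['tool_rot']).round(3))
E
```

```text
[[ 618.8 -283.8]
 [ 619.  -334.6]
 [ 436.8 -324.4]
 [ 437.9 -275.7]
 [ 591.  -307.8]
 [ 453.9 -301.6]]
[ 522.43675162 -304.69830179] 137.28525238228002 -2.627228909692926 [ 528.13406377 -304.64547745]
[[ 0.249 -0.     0.968]
 [-0.968  0.001  0.249]
 [-0.001 -1.     0.   ]]
```

Request:
{"method": "send_rows", "body": {
  "moves": [
    {"tx": 1,"ty": 0.5,"az": 0.058,"grip": 1},
    {"tx": 1,"ty": 0.5,"az": 0.058,"grip": 1},
    {"tx": 1,"ty": 0.5,"az": 0.058,"grip": 1}
  ]
}}

```text
validation failed for argument at $.mo...
```

```bash
python3 - <<'E'
from h import *
s=robot.read_state();print(s['clock'],s['joint_positions'],s['tool_pos']);print(Rq(s['tool_rot']).round(3))
E
```

```text
0.15 [-1.31900394e+00  2.38632296e-01 -1.40756960e-02  1.31922433e+00
  3.50946227e-05  1.57079875e+00] [ 130.72456769 -508.11432616  230.82504807]
[[ 0.249 -0.     0.968]
 [-0.968  0.001  0.249]
 [-0.001 -1.     0.   ]]
```

Request:
{"method": "send_rows", "body": {
  "moves": [
    {"ax": 0.0,"ay": 0.0,"az": 0.058,"tx": 1.0,"ty": 0.5,"tz": 0.0,"grip": 1.0},
    {"ax": 0.0,"ay": 0.0,"az": 0.058,"tx": 1.0,"ty": 0.5,"tz": 0.0,"grip": 1.0}
  ]
}}

```text
clock: 0.32
tool_pos: [180.5, -483.4, 230.9]
tool_rot: [0.608, -0.608, 0.362, -0.361]
contact_force: [0.6, -0.6, -0.3]
gripper_width: 85.8
```

```bash
python3 - <<'E'
from h import *
s=robot.read_state();print(s['clock'],s['joint_positions'],s['tool_pos']);print(Rq(s['tool_rot']).round(3))
E
```

```text
0.3167 [-1.21342979e+00  2.23390448e-01 -3.42839376e-02  1.31378894e+00
 -1.12964597e-04  1.43098620e+00] [ 180.46894208 -483.41269218  230.88710526]
[[ 0.477 -0.     0.879]
 [-0.879  0.001  0.477]
 [-0.001 -1.    -0.   ]]
```

Request:
{"method": "send_rows", "body": {
  "moves": [
    {"ax": 0.0,"ay": 0.0,"az": 0.059,"tx": 0.6,"ty": 0.35,"tz": 0.0,"grip": 1.0},
    {"ax": 0.0,"ay": 0.0,"az": 0.059,"tx": 0.6,"ty": 0.35,"tz": 0.0,"grip": 1.0},
    {"ax": 0.0,"ay": 0.0,"az": 0.059,"tx": 0.6,"ty": 0.35,"tz": 0.0,"grip": 1.0},
    {"ax": 0.0,"ay": 0.0,"az": 0.059,"tx": 0.6,"ty": 0.35,"tz": 0.0,"grip": 1.0},
    {"ax": 0.0,"ay": 0.0,"az": 0.059,"tx": 0.6,"ty": 0.35,"tz": 0.0,"grip": 1.0}
  ]
}}

```text
clock: 0.73
tool_pos: [256.4, -439.0, 231.1]
tool_rot: [0.689, -0.689, 0.159, -0.158]
contact_force: [0.0, -0.3, -0.1]
gripper_width: 85.6
```

Request:
{"method": "send_rows", "body": {
  "moves": [
    {"ax": 0.0,"ay": 0.0,"az": 0.059,"tx": 0.6,"ty": 0.35,"tz": 0.0,"grip": 1.0},
    {"ax": 0.0,"ay": 0.0,"az": 0.059,"tx": 0.6,"ty": 0.35,"tz": 0.0,"grip": 1.0},
    {"ax": 0.0,"ay": 0.0,"az": 0.059,"tx": 0.6,"ty": 0.35,"tz": 0.0,"grip": 1.0},
    {"ax": 0.0,"ay": 0.0,"az": 0.059,"tx": 0.6,"ty": 0.35,"tz": 0.0,"grip": 1.0},
    {"ax": 0.0,"ay": 0.0,"az": 0.059,"tx": 0.6,"ty": 0.35,"tz": 0.0,"grip": 1.0}
  ]
}}

```text
clock: 1.15
tool_pos: [331.4, -395.3, 231.0]
tool_rot: [0.705, -0.705, -0.058, 0.059]
contact_force: [0.3, -0.3, 0.3]
gripper_width: 85.6
```

Request:
{"method": "send_rows", "body": {
  "moves": [
    {"ax": 0.0,"ay": 0.0,"az": 0.059,"tx": 0.6,"ty": 0.35,"tz": 0.0,"grip": 1.0},
    {"ax": 0.0,"ay": 0.0,"az": 0.059,"tx": 0.6,"ty": 0.35,"tz": 0.0,"grip": 1.0},
    {"ax": 0.0,"ay": 0.0,"az": 0.059,"tx": 0.6,"ty": 0.35,"tz": 0.0,"grip": 1.0},
    {"ax": 0.0,"ay": 0.0,"az": 0.059,"tx": 0.6,"ty": 0.35,"tz": 0.0,"grip": 1.0},
    {"ax": 0.0,"ay": 0.0,"az": 0.059,"tx": 0.6,"ty": 0.35,"tz": 0.0,"grip": 1.0}
  ]
}}

```text
clock: 1.57
tool_pos: [406.4, -351.5, 231.0]
tool_rot: [0.654, -0.653, -0.27, 0.27]
contact_force: [0.2, -0.6, -0.6]
gripper_width: 85.3
```

Request:
{"method": "send_rows", "body": {
  "moves": [
    {"ax": 0.0,"ay": 0.0,"az": 0.059,"tx": 0.6,"ty": 0.35,"tz": 0.0,"grip": 1.0},
    {"ax": 0.0,"ay": 0.0,"az": 0.059,"tx": 0.6,"ty": 0.35,"tz": 0.0,"grip": 1.0},
    {"ax": 0.0,"ay": 0.0,"az": 0.059,"tx": 0.6,"ty": 0.35,"tz": 0.0,"grip": 1.0},
    {"ax": 0.0,"ay": 0.0,"az": 0.059,"tx": 0.6,"ty": 0.35,"tz": 0.0,"grip": 1.0},
    {"ax": 0.0,"ay": 0.0,"az": 0.059,"tx": 0.6,"ty": 0.35,"tz": 0.0,"grip": 1.0}
  ]
}}

```text
clock: 1.98
tool_pos: [481.4, -307.8, 231.0]
tool_rot: [0.541, -0.54, -0.456, 0.456]
contact_force: [0.2, -0.9, -0.2]
gripper_width: 85.2
```

Request:
{"method": "send_rows", "body": {
  "moves": [
    {"ax": 0.0,"ay": 0.0,"az": 0.059,"tx": 0.4,"ty": 0.1,"tz": 0.0,"grip": 1.0},
    {"ax": 0.0,"ay": 0.0,"az": 0.0,"tx": 0.0,"ty": 0.0,"tz": 0.0,"grip": 1.0}
  ]
}}

```text
clock: 2.15
tool_pos: [492.3, -305.1, 230.7]
tool_rot: [0.511, -0.511, -0.489, 0.489]
contact_force: [-0.6, 0.3, 0.6]
gripper_width: 85.6
```

```bash
python3 - <<'E'
from h import *
d=snap('wrist','w1');s=d['state'];print(s['clock'],s['joint_positions'],s['tool_pos']);print(Rq(s['tool_rot']).round(3),cam(d)[1])
E
```

```text
2.15 [-5.54920958e-01  3.32529300e-01  1.18168239e-01  1.35667552e+00
  2.62847987e-04 -5.10410038e-01] [ 492.32405002 -305.09507316  230.69068754]
[[ 0.044 -0.    -0.999]
 [ 0.999  0.     0.044]
 [ 0.    -1.     0.   ]] [ 424.0473554  -300.66203261  373.85106472]
```

View pics/w1.png

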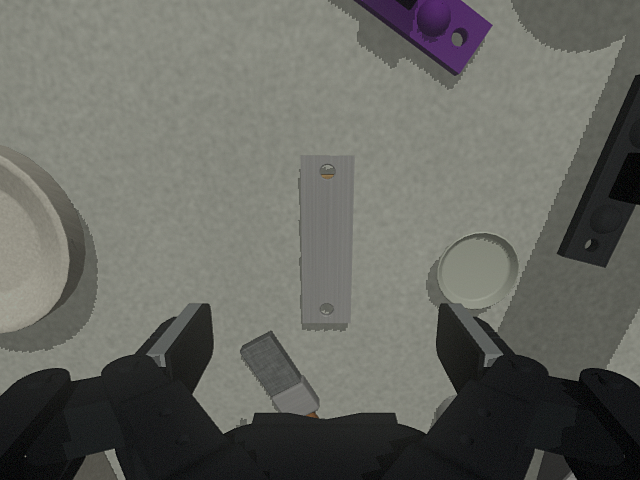

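The wrist view shows the sheet upright at rows 155-328, holes near (328,171) and (326,309). Refining.

```bash
python3 - <<'E'
from h import *
d=load('w1');f=d['frame'];g=cv2.cvtColor(f,cv2.COLOR_RGB2GRAY)
print(ray(d,[(328,171),(326,309),(301,156),(354,155),(349,324),(302,323)],17).round(1))
cv2.imwrite('pics/w1c.png',cv2.resize(f[145:340,280:375,::-1],None,fx=3,fy=3,interpolation=cv2.INTER_CUBIC))
print(g[230,285:370])
E
```

```text
[[ 452.2 -298.5   17. ]
 [ 592.4 -306.2   17. ]
 [ 437.5 -322.8   17. ]
 [ 438.7 -273.9   17. ]
 [ 610.5 -282.9   17. ]
 [ 607.2 -332.    17. ]]
[135 132 134 134 135 136 138 138 138 136 134 135 136 132  91  96 109 117
 116 117 116 116 114 112 117 118 114 111 116 116 113 117 118 116 117 115
 115 116 113 114 118 113 111 114 119 119 118 116 113 117 116 116 116 118
 117 118 117 119 121 119 117 118 121 121 117 115 114 118 144 142 140 136
 134 133 132 134 138 139 139 138 137 135 135 135 137]
```

View pics/w1c.png

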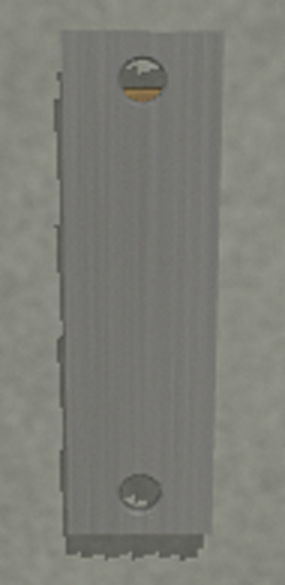

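Request:
{"method": "send_rows", "body": {
  "moves": [
    {"ax": 0.0,"ay": 0.0,"az": -0.005,"tx": 0.24,"ty": 0.02,"tz": -1.0,"grip": 1.0},
    {"ax": 0.0,"ay": 0.0,"az": 0.0,"tx": 0.24,"ty": 0.02,"tz": -1.0,"grip": 1.0},
    {"ax": 0.0,"ay": 0.0,"az": 0.0,"tx": 0.24,"ty": 0.02,"tz": -1.0,"grip": 1.0},
    {"ax": 0.0,"ay": 0.0,"az": 0.0,"tx": 0.24,"ty": 0.02,"tz": -1.0,"grip": 1.0},
    {"ax": 0.0,"ay": 0.0,"az": 0.0,"tx": 0.24,"ty": 0.02,"tz": -1.0,"grip": 1.0}
  ]
}}

```text
clock: 2.62
tool_pos: [519.9, -303.8, 105.2]
tool_rot: [0.517, -0.517, -0.483, 0.483]
contact_force: [1.3, 0.6, -0.2]
gripper_width: 85.3
```

Request:
{"method": "send_rows", "body": {
  "moves": [
    {"ax": 0.0,"ay": 0.0,"az": 0.0,"tx": 0.0,"ty": 0.0,"tz": -1.0,"grip": 1.0},
    {"ax": 0.0,"ay": 0.0,"az": 0.0,"tx": 0.0,"ty": 0.0,"tz": -1.0,"grip": 1.0},
    {"ax": 0.0,"ay": 0.0,"az": 0.0,"tx": 0.0,"ty": 0.0,"tz": -0.7,"grip": 1.0},
    {"ax": 0.0,"ay": 0.0,"az": 0.0,"tx": 0.0,"ty": 0.0,"tz": 0.0,"grip": 1.0}
  ]
}}

```text
clock: 2.95
tool_pos: [517.6, -302.5, 35.1]
tool_rot: [0.519, -0.514, -0.482, 0.484]
contact_force: [-0.8, -0.2, -0.1]
gripper_width: 85.4
```

```bash
python3 - <<'E'
from h import *
d=snap('wrist','w2');s=d['state'];print(s['clock'],s['tool_pos'],Rq(s['tool_rot'])[:,0])
print(ray(d,[(320,240)],17))
E
```

```text
2.95 [ 517.63879844 -302.53550373   35.10218075] [0.06738906 0.99772329 0.00263592]
[[ 491.94275112 -301.2603012    17.        ]]
```

View pics/w2.png

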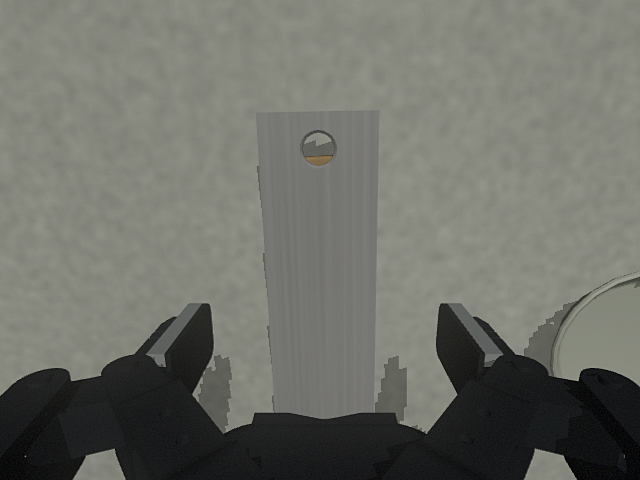

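```bash
python3 - <<'E'
from h import *
d=load('w2');print(ray(d,[(319,147),(257,113),(379,111)],17))
s=robot.read_state();print(s['clock'],s['tool_pos'],Rq(s['tool_rot']).round(4),s['joint_positions'],s['dq'])
E
```

```text
[[ 452.06150372 -298.90966484   17.        ]
 [ 437.04616891 -323.11566571   17.        ]
 [ 439.5539664  -273.60487251   17.        ]]
3.0 [ 518.7129281  -303.06613576   37.22427967] [[ 0.0666 -0.0037 -0.9978]
 [ 0.9978  0.0019  0.0666]
 [ 0.0016 -1.      0.0038]] [-5.28653047e-01  4.91447368e-01 -1.49694985e-01  9.33758788e-01
 -2.28552004e-04 -4.62035475e-01] [ 0.0029653  -0.03341427  0.05273608  0.0287206   0.00171826 -0.01427241]
```

Request:
{"method": "send_rows", "body": {
  "moves": [
    {"ax": 0.0,"ay": 0.0,"az": 0.005,"tx": 0.12,"ty": 0.02,"tz": -0.5,"grip": 1.0},
    {"ax": 0.0,"ay": 0.0,"az": 0.0,"tx": 0.0,"ty": 0.0,"tz": -0.4,"grip": 1.0},
    {"ax": 0.0,"ay": 0.0,"az": 0.0,"tx": 0.0,"ty": 0.0,"tz": -0.35,"grip": 1.0},
    {"ax": 0.0,"ay": 0.0,"az": 0.0,"tx": 0.0,"ty": 0.0,"tz": 0.0,"grip": 1.0},
    {"ax": 0.0,"ay": 0.0,"az": 0.0,"tx": 0.0,"ty": 0.0,"tz": 0.0,"grip": 1.0}
  ]
}}

```text
clock: 3.42
tool_pos: [523.5, -302.7, 7.2]
tool_rot: [0.513, -0.513, -0.487, 0.487]
contact_force: [-0.1, 0.5, 0.5]
gripper_width: 85.2
```

```bash
python3 - <<'E'
from h import *
s=robot.read_state();print(s['clock'],s['tool_pos'],Rq(s['tool_rot']).round(4),s['dq'])
E
```

```text
3.4167 [ 523.4630979  -302.72969142    7.15614008] [[ 5.220e-02 -8.000e-04 -9.986e-01]
 [ 9.986e-01  3.000e-04  5.220e-02]
 [ 3.000e-04 -1.000e+00  8.000e-04]] [ 0.00103201 -0.01254501  0.01741511  0.00889917 -0.00018901 -0.00235899]
```

Request:
{"method": "send_rows", "body": {
  "moves": [
    {"ax": 0.0,"ay": 0.0,"az": 0.0,"tx": -0.04,"ty": 0.0,"tz": -0.16,"grip": 1.0},
    {"ax": 0.0,"ay": 0.0,"az": 0.0,"tx": 0.0,"ty": 0.0,"tz": 0.0,"grip": 0.7},
    {"ax": 0.0,"ay": 0.0,"az": 0.0,"tx": 0.0,"ty": 0.0,"tz": 0.0,"grip": 0.4},
    {"ax": 0.0,"ay": 0.0,"az": 0.0,"tx": 0.0,"ty": 0.0,"tz": 0.0,"grip": 0.4},
    {"ax": 0.0,"ay": 0.0,"az": 0.0,"tx": 0.0,"ty": 0.0,"tz": 0.0,"grip": 0.4}
  ],
  "grip_force": 50
}}

```text
clock: 3.83
tool_pos: [523.0, -303.1, 4.2]
tool_rot: [-0.513, 0.513, 0.487, -0.487]
contact_force: [-0.6, 0.9, 3.9]
gripper_width: 48.4
```

Request:
{"method": "send_rows", "body": {
  "moves": [
    {"ax": 0.0,"ay": 0.0,"az": 0.0,"tx": 0.0,"ty": 0.0,"tz": 0.0,"grip": 0.4},
    {"ax": 0.0,"ay": 0.0,"az": 0.0,"tx": 0.0,"ty": 0.0,"tz": 0.0,"grip": 0.4},
    {"ax": 0.0,"ay": 0.0,"az": 0.0,"tx": 0.0,"ty": 0.0,"tz": 0.0,"grip": 0.4}
  ]
}}

```text
clock: 4.08
tool_pos: [523.0, -303.1, 4.2]
tool_rot: [-0.512, 0.513, 0.487, -0.487]
contact_force: [-0.9, 0.9, 5.6]
gripper_width: 48.2
```

```bash
python3 - <<'E'
from h import *
d=snap('wrist','w3');s=d['state'];print(s['clock'],s['tool_pos'],s['gripper_width'],s['contact_force'])
E
```

```text
4.0833 [ 522.99564094 -303.07308044    4.21292813] 48.224669719411644 [-0.88472396  0.93233888  5.62562973]
```

View pics/w3.png

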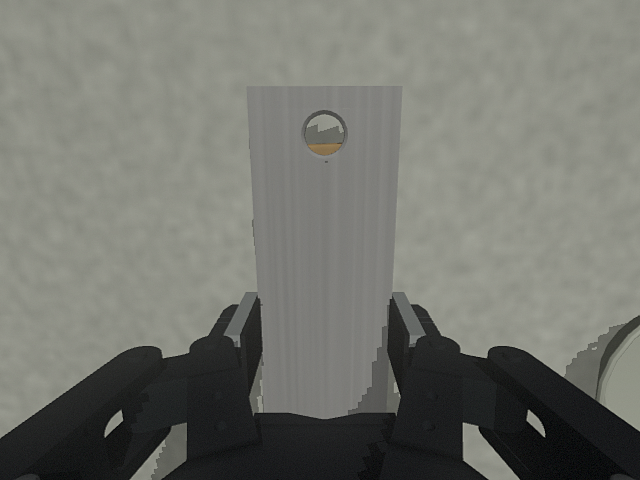

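Request:
{"method": "send_rows", "body": {
  "moves": [
    {"ax": 0.0,"ay": 0.0,"az": 0.0,"tx": 0.0,"ty": 0.0,"tz": 0.2,"grip": 0.4},
    {"ax": 0.0,"ay": 0.0,"az": 0.0,"tx": 0.0,"ty": 0.0,"tz": 0.5,"grip": 0.4},
    {"ax": 0.0,"ay": 0.0,"az": 0.0,"tx": 0.0,"ty": 0.0,"tz": 0.8,"grip": 0.4},
    {"ax": 0.0,"ay": 0.0,"az": 0.0,"tx": 0.0,"ty": 0.0,"tz": 1.0,"grip": 0.4},
    {"ax": 0.0,"ay": 0.0,"az": 0.0,"tx": 0.0,"ty": 0.0,"tz": 1.0,"grip": 0.4}
  ]
}}

```text
clock: 4.55
tool_pos: [522.3, -302.5, 91.7]
tool_rot: [0.513, -0.512, -0.487, 0.487]
contact_force: [0.0, -0.2, -1.8]
gripper_width: 48.2
```

```bash
python3 - <<'E'
from h import *
d=snap('wrist','w4');s=d['state'];print(s['clock'],s['tool_pos'],s['gripper_width'],s['contact_force'])
E
```

```text
4.55 [ 522.28437021 -302.54837974   91.6536116 ] 48.16264797643856 [ 0.03821525 -0.18336705 -1.82834086]
```

View pics/w4.png

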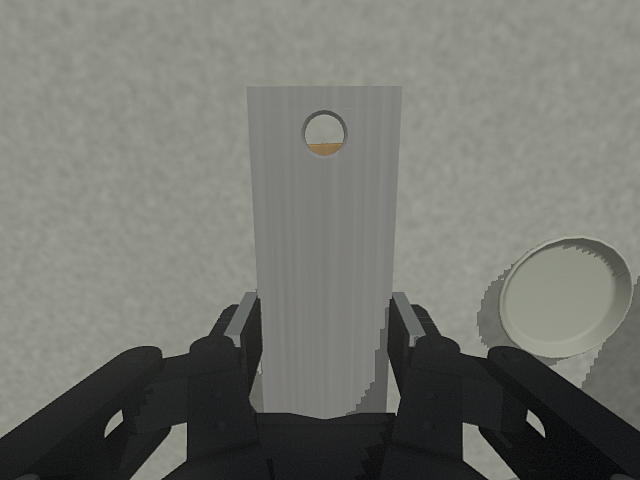

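Request:
{"method": "send_rows", "body": {
  "moves": [
    {"ax": 0.0,"ay": 0.0,"az": -0.0034,"tx": 0.076,"ty": 0.3,"tz": 0.9,"grip": 0.4},
    {"ax": 0.0,"ay": 0.0,"az": -0.0034,"tx": 0.076,"ty": 0.6,"tz": 0.9,"grip": 0.4},
    {"ax": 0.0,"ay": 0.0,"az": -0.0034,"tx": 0.076,"ty": 0.9,"tz": 0.9,"grip": 0.4},
    {"ax": 0.0,"ay": 0.0,"az": -0.0034,"tx": 0.076,"ty": 1.0,"tz": 0.9,"grip": 0.4},
    {"ax": 0.0,"ay": 0.0,"az": -0.0034,"tx": 0.076,"ty": 1.0,"tz": 0.7,"grip": 0.4}
  ]
}}

```text
clock: 5.02
tool_pos: [532.5, -207.2, 200.3]
tool_rot: [-0.521, 0.522, 0.478, -0.477]
contact_force: [0.5, -0.1, -2.0]
gripper_width: 48.3
```

Request:
{"method": "send_rows", "body": {
  "moves": [
    {"ax": 0.0,"ay": 0.0,"az": -0.0034,"tx": 0.076,"ty": 1.0,"tz": 0.0,"grip": 0.4},
    {"ax": 0.0,"ay": 0.0,"az": -0.0034,"tx": 0.076,"ty": 1.0,"tz": 0.0,"grip": 0.4},
    {"ax": 0.0,"ay": 0.0,"az": -0.0034,"tx": 0.076,"ty": 1.0,"tz": 0.0,"grip": 0.4},
    {"ax": 0.0,"ay": 0.0,"az": -0.0034,"tx": 0.076,"ty": 1.0,"tz": 0.0,"grip": 0.4},
    {"ax": 0.0,"ay": 0.0,"az": -0.0034,"tx": 0.076,"ty": 1.0,"tz": 0.0,"grip": 0.4}
  ]
}}

```text
clock: 5.43
tool_pos: [541.6, -81.7, 198.6]
tool_rot: [-0.53, 0.53, 0.468, -0.468]
contact_force: [0.2, 0.1, -0.9]
gripper_width: 48.6
```

Request:
{"method": "send_rows", "body": {
  "moves": [
    {"ax": 0.0,"ay": 0.0,"az": -0.0034,"tx": 0.076,"ty": 1.0,"tz": 0.0,"grip": 0.4},
    {"ax": 0.0,"ay": 0.0,"az": -0.0034,"tx": 0.076,"ty": 1.0,"tz": 0.0,"grip": 0.4},
    {"ax": 0.0,"ay": 0.0,"az": -0.0034,"tx": 0.076,"ty": 1.0,"tz": 0.0,"grip": 0.4},
    {"ax": 0.0,"ay": 0.0,"az": -0.0034,"tx": 0.076,"ty": 1.0,"tz": 0.0,"grip": 0.4},
    {"ax": 0.0,"ay": 0.0,"az": -0.0034,"tx": 0.076,"ty": 1.0,"tz": 0.0,"grip": 0.4}
  ]
}}

```text
clock: 5.85
tool_pos: [551.1, 43.4, 198.6]
tool_rot: [-0.538, 0.538, 0.459, -0.459]
contact_force: [-0.1, -0.1, -1.3]
gripper_width: 48.5
```

Request:
{"method": "send_rows", "body": {
  "moves": [
    {"ax": 0.0,"ay": 0.0,"az": -0.0034,"tx": 0.076,"ty": 1.0,"tz": 0.0,"grip": 0.4},
    {"ax": 0.0,"ay": 0.0,"az": -0.0034,"tx": 0.076,"ty": 1.0,"tz": 0.0,"grip": 0.4},
    {"ax": 0.0,"ay": 0.0,"az": -0.0034,"tx": 0.076,"ty": 1.0,"tz": 0.0,"grip": 0.4},
    {"ax": 0.0,"ay": 0.0,"az": -0.0034,"tx": 0.076,"ty": 0.9,"tz": 0.0,"grip": 0.4},
    {"ax": 0.0,"ay": 0.0,"az": -0.0034,"tx": 0.076,"ty": 0.7,"tz": 0.0,"grip": 0.4}
  ]
}}

```text
clock: 6.27
tool_pos: [560.6, 158.9, 198.5]
tool_rot: [0.546, -0.546, -0.449, 0.449]
contact_force: [0.7, -0.9, -1.6]
gripper_width: 48.3
```

Request:
{"method": "send_rows", "body": {
  "moves": [
    {"ax": 0.0,"ay": 0.0,"az": 0.0,"tx": 0.0,"ty": 0.5,"tz": 0.0,"grip": 0.4},
    {"ax": 0.0,"ay": 0.0,"az": 0.0,"tx": 0.0,"ty": 0.2,"tz": 0.0,"grip": 0.4},
    {"ax": 0.0,"ay": 0.0,"az": 0.0,"tx": 0.0,"ty": 0.0,"tz": 0.0,"grip": 0.4},
    {"ax": 0.0,"ay": 0.0,"az": 0.0,"tx": 0.0,"ty": 0.0,"tz": 0.0,"grip": 0.4},
    {"ax": 0.0,"ay": 0.0,"az": 0.0,"tx": 0.0,"ty": 0.0,"tz": 0.0,"grip": 0.4}
  ]
}}

```text
clock: 6.68
tool_pos: [560.7, 173.7, 198.6]
tool_rot: [-0.546, 0.546, 0.449, -0.449]
contact_force: [0.1, -1.0, -1.4]
gripper_width: 48.1
```

```bash
python3 - <<'E'
from h import *
d=snap('wrist','w5');s=d['state'];print(s['clock'],s['tool_pos'],s['gripper_width'],Rq(s['tool_rot']).round(3),s['joint_positions'],s['dq'].round(3))
E
```

```text
6.6833 [560.70083309 173.67414259 198.56807474] 48.0569830816686 [[ 0.194 -0.    -0.981]
 [ 0.981 -0.     0.194]
 [-0.    -1.     0.   ]] [ 3.00552696e-01  3.56645170e-01  7.18782953e-02  1.28631762e+00
 -3.44208588e-04  4.95512988e-01] [-0.007 -0.003 -0.    -0.002 -0.001  0.003]
```

View pics/w5.png

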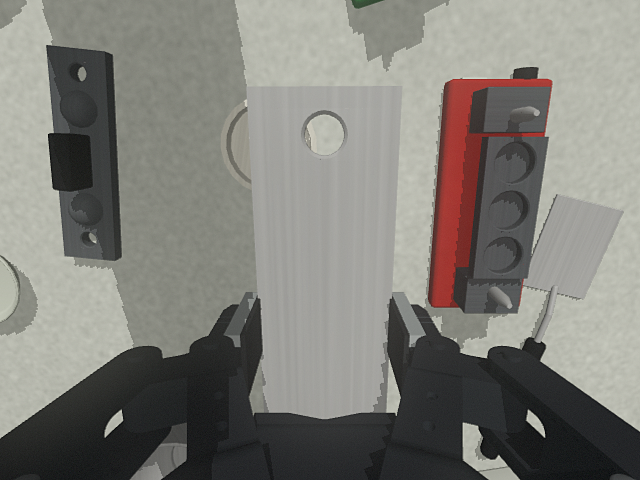

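The wrist view shows the red base at right, pins near (525,112) and (500,297), and the upper half at left with holes near (81,73) and (91,239). Zooming.

```bash
python3 - <<'E'
from h import *
d=load('w5');f=d['frame']
a=cv2.resize(f[65:325,420:560,::-1],None,fx=2.3,fy=2.3,interpolation=cv2.INTER_CUBIC)
b=cv2.resize(f[35:270,40:130,::-1],None,fx=2.3,fy=2.3,interpolation=cv2.INTER_CUBIC)
p=cv2.resize(f[95:135,495:555,::-1],None,fx=6,fy=6,interpolation=cv2.INTER_CUBIC)
q=cv2.resize(f[280:320,475:535,::-1],None,fx=6,fy=6,interpolation=cv2.INTER_CUBIC)
cv2.imwrite('pics/w5c.png',np.vstack([p,q])); cv2.imwrite('pics/w5d.png',a)
E
```

```text
(no output)
```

View pics/w5c.png

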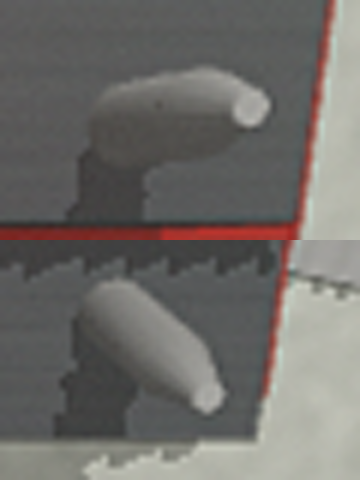

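View pics/w5d.png

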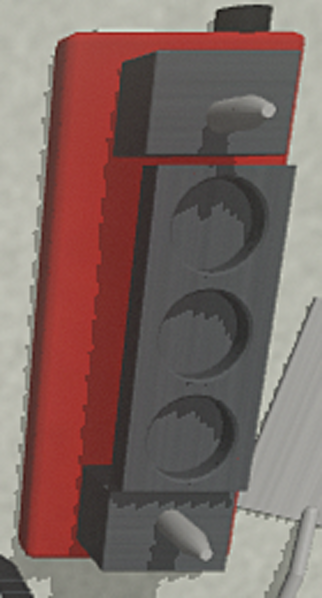

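```bash
python3 - <<'E'
from h import *
d=load('w5');s=d['state'];T=np.array(s['tool_pos'])
A=ray(d,[(536.6,112.4),(509.4,306.1)],76)
print('pins',A.round(1),'dist',np.linalg.norm(A[0]-A[1]),'mid',A.mean(0),'ang',np.degrees(np.arctan2(*(A[0]-A[1])[1::-1])))
f=d['frame'];hsv=cv2.cvtColor(f,cv2.COLOR_RGB2HSV)
# pins in top view predicted
t=load('top0');sd=load('side0')
print('top px',proj(t,A),'side px',proj(sd,A))
zp=T[2]+12.8
H=ray(d,[(324.5,133.5)],zp); print('sheet hole world',H, 'rel TCP',H-T)
E_=ray(d,[(247,86.5),(402,86.5),(264,400),(388,400),(256,240),(394.5,240)],zp);print(E_.round(1))
for i,j in((0,4),(1,5)): 
  v=E_[j]-E_[i];print('edge ang',np.degrees(np.arctan2(v[1],v[0])))
R=Rq(s['tool_rot']);print('jaw ang',np.degrees(np.arctan2(R[1,0],R[0,0])))
w1=load('w3');s1=w1['state'];h=ray(w1,[(324.5,133.5)],17);print('at grasp hole',h)
U=ray(d,[(81,73),(91,239)],12);print('upper',U,np.linalg.norm(U[0]-U[1]),U.mean(0),np.degrees(np.arctan2(*(U[0]-U[1])[1::-1])))
E
```

```text
pins [[503.6 330.5  76. ]
 [641.6 303.8  76. ]] dist 140.58302585499743 mid [572.61288565 317.16501624  76.        ] ang 169.03907351060823
top px [[164.73580928 256.16805491]
 [179.05927292 198.1131202 ]] side px [[254.82202583 367.86567725]
 [200.38450154 320.09388999]]
sheet hole world [[491.66618407 188.6772471  211.36807474]] rel TCP [[-69.03464902  15.00310451  12.8       ]]
[[472.6 167.  211.4]
 [482.2 216.  211.4]
 [588.9 144.6 211.4]
 [598.5 194.  211.4]
 [522.9 157.5 211.4]
 [532.4 206.2 211.4]]
edge ang -10.640185935148322
edge ang -10.949953254331463
jaw ang 78.82960205212406
at grasp hole [[ 452.71465413 -297.97075019   17.        ]]
upper [[404.74379341   5.22733022  12.        ]
 [537.87308055 -36.11496398  12.        ]] 139.40083351627442 [471.30843698 -15.44381688  12.        ] 162.7482133093588
```

```bash
python3 - <<'E'
from h import *
d=load('side0')['frame'];t=load('top0')['frame']
a=cv2.resize(d[305:420,175:295,::-1],None,fx=5,fy=5,interpolation=cv2.INTER_CUBIC)
cv2.imwrite('pics/s0c.png',a)
E
```

```text
(no output)
```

View pics/s0c.png

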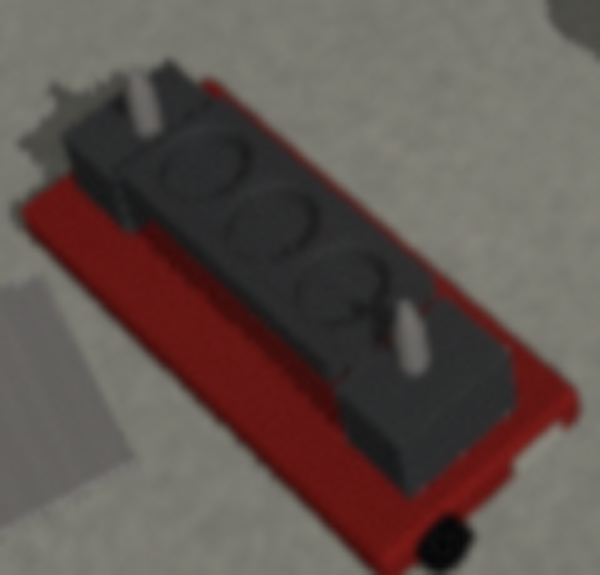

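Request:
{"method": "send_rows", "body": {
  "moves": [
    {"ax": 0.0,"ay": 0.0,"az": 0.0,"tx": 0.1,"ty": 0.9,"tz": 0.0,"grip": 0.4},
    {"ax": 0.0,"ay": 0.0,"az": 0.0,"tx": 0.1,"ty": 1.0,"tz": 0.0,"grip": 0.4},
    {"ax": 0.0,"ay": 0.0,"az": 0.0,"tx": 0.1,"ty": 1.0,"tz": -0.5,"grip": 0.4},
    {"ax": 0.0,"ay": 0.0,"az": 0.0,"tx": 0.1,"ty": 1.0,"tz": -1.0,"grip": 0.4},
    {"ax": 0.0,"ay": 0.0,"az": 0.0,"tx": 0.09,"ty": 1.0,"tz": -1.0,"grip": 0.4}
  ]
}}

```text
clock: 7.15
tool_pos: [574.1, 297.5, 136.5]
tool_rot: [-0.546, 0.547, 0.45, -0.448]
contact_force: [0.2, -0.8, -1.6]
gripper_width: 48.2
```

Request:
{"method": "send_rows", "body": {
  "moves": [
    {"ax": 0.0,"ay": 0.0,"az": 0.0,"tx": 0.0,"ty": 0.7,"tz": -0.9,"grip": 0.4},
    {"ax": 0.0,"ay": 0.0,"az": 0.0,"tx": 0.0,"ty": 0.09,"tz": -0.7,"grip": 0.4},
    {"ax": 0.0,"ay": 0.0,"az": 0.0,"tx": 0.0,"ty": 0.0,"tz": -0.2,"grip": 0.4},
    {"ax": 0.0,"ay": 0.0,"az": 0.0,"tx": 0.0,"ty": 0.0,"tz": 0.0,"grip": 0.4},
    {"ax": 0.0,"ay": 0.0,"az": 0.0,"tx": 0.0,"ty": 0.0,"tz": 0.0,"grip": 0.4}
  ]
}}

```text
clock: 7.57
tool_pos: [573.4, 315.9, 91.8]
tool_rot: [-0.546, 0.546, 0.449, -0.449]
contact_force: [0.5, 0.2, -0.5]
gripper_width: 48.2
```

```bash
python3 - <<'E'
from h import *
robot.get_image('top')
d=snap('wrist','w6');s=d['state'];print(s['clock'],s['tool_pos'],s['gripper_width'],Rq(s['tool_rot']).round(3)[:,0],s['dq'].round(3))
e=snap('side','s6')
cv2.imwrite('pics/s6c.png',cv2.resize(e['frame'][265:405,160:320,::-1],None,fx=4,fy=4,interpolation=cv2.INTER_CUBIC))
E
```

```text
7.6167 [573.88692034 316.12512611  92.48533458] 48.551699974349205 [0.194 0.981 0.001] [ 0.002 -0.009  0.009 -0.003 -0.     0.001]
```

View pics/w6.png

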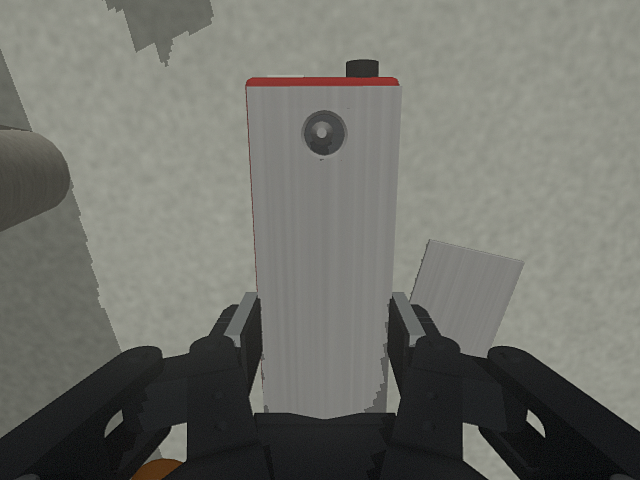

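View pics/s6c.png

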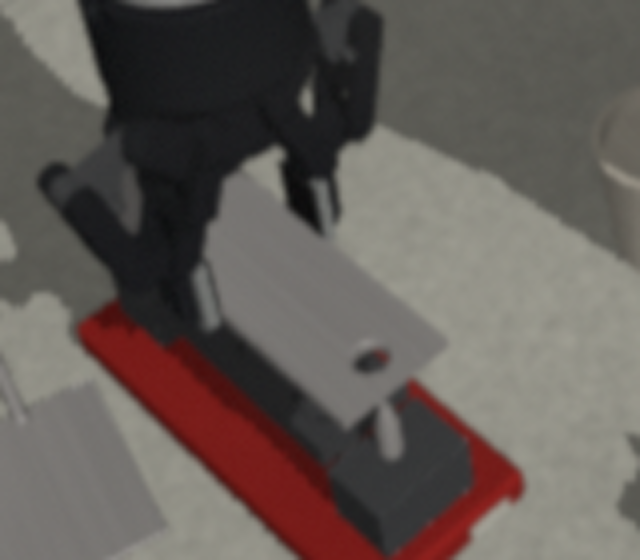

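```bash
python3 - <<'E'
from h import *
d=load('w6');s=d['state'];T=s['tool_pos'];f=d['frame']
cv2.imwrite('pics/w6c.png',cv2.resize(f[100:170,285:365,::-1],None,fx=8,fy=8,interpolation=cv2.INTER_CUBIC))
print('cam',cam(d)[1])
print(ray(d,[(321.5,132)],76),ray(d,[(324.5,133.5)],T[2]+12.8),ray(d,[(324.5,133.5)],T[2]+7.8))
E
```

```text
cam [506.61773225 330.70186548 235.54909436]
[[503.63316619 330.17628103  76.        ]] [[504.84155016 331.15698118 105.28533458]] [[504.77337379 331.17445019 100.28533458]]
```

View pics/w6c.png

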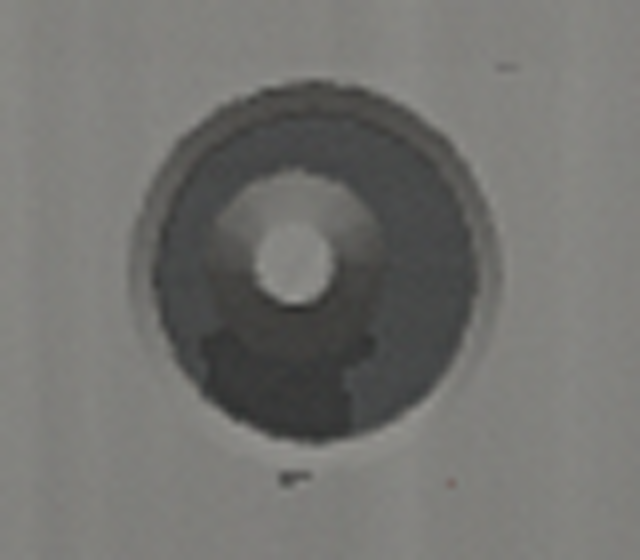

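Request:
{"method": "send_rows", "body": {
  "moves": [
    {"ax": 0.0,"ay": 0.0,"az": 0.0,"tx": -0.045,"ty": -0.04,"tz": -0.4,"grip": 0.4},
    {"ax": 0.0,"ay": 0.0,"az": 0.0,"tx": 0.0,"ty": 0.0,"tz": -0.2,"grip": 0.4},
    {"ax": 0.0,"ay": 0.0,"az": 0.0,"tx": 0.0,"ty": 0.0,"tz": -0.2,"grip": 0.4},
    {"ax": 0.0,"ay": 0.0,"az": 0.0,"tx": 0.0,"ty": 0.0,"tz": 0.0,"grip": 0.4},
    {"ax": 0.0,"ay": 0.0,"az": 0.0,"tx": 0.0,"ty": 0.0,"tz": 0.0,"grip": 0.4}
  ]
}}

```text
clock: 8.13
tool_pos: [571.6, 315.6, 70.5]
tool_rot: [0.546, -0.546, -0.449, 0.45]
contact_force: [-0.7, -0.4, -1.1]
gripper_width: 48.4
```

```bash
python3 - <<'E'
from h import *
d=snap('wrist','w7');s=d['state'];T=s['tool_pos'];print(s['clock'],s['tool_pos'],s['contact_force'],s['dq'].round(3))
f=d['frame']
a=cv2.resize(f[100:170,285:365,::-1],None,fx=5,fy=5,interpolation=cv2.INTER_CUBIC)
e=snap('side','s7')
b=cv2.resize(e['frame'][295:395,200:300,::-1],None,fx=3.5,fy=3.5,interpolation=cv2.INTER_CUBIC)
cv2.imwrite('pics/w7c.png',np.hstack([a,b]))
E
```

```text
8.1333 [571.56853158 315.63033344  70.47599755] [-0.69678862 -0.39086949 -1.07803858] [ 0.    -0.006  0.015  0.004  0.    -0.002]
```

View pics/w7c.png

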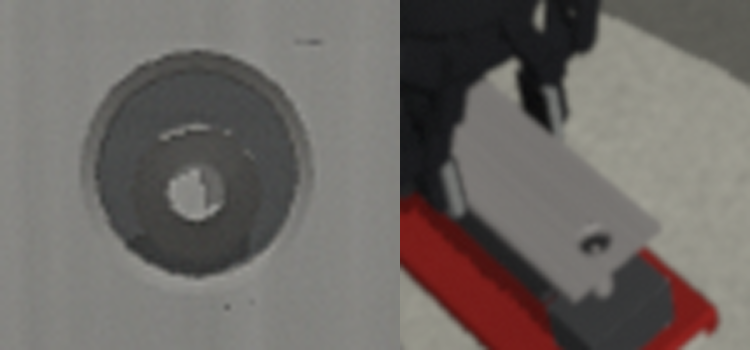

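```bash
python3 - <<'E'
from h import *
d=load('w7');T=d['state']['tool_pos']
o=np.array([285-.4,99.6])
print(ray(d,[o+np.array([196,193])/5],76),ray(d,[o+np.array([197,163])/5],T[2]+12.8), cam(d)[1])
s=robot.read_state();print(s['tool_pos'],s['clock'],Rq(s['tool_rot']).round(4))
E
```

```text
[[503.92807824 330.06234323  76.        ]] [[502.09572657 330.50824584  83.27599755]] [504.63044812 330.28645468 213.68725896]
[571.99202975 315.94604684  71.0893212 ] 8.2333 [[ 1.930e-01  1.000e-04 -9.812e-01]
 [ 9.812e-01 -0.000e+00  1.930e-01]
 [-0.000e+00 -1.000e+00 -1.000e-04]]
```

Request:
{"method": "send_rows", "body": {
  "moves": [
    {"ax": 0.0,"ay": 0.0,"az": 0.0,"tx": 0.05,"ty": -0.025,"tz": 0.0,"grip": 0.4},
    {"ax": 0.0,"ay": 0.0,"az": 0.0,"tx": 0.0,"ty": 0.0,"tz": -0.16,"grip": 0.4},
    {"ax": 0.0,"ay": 0.0,"az": 0.0,"tx": 0.0,"ty": 0.0,"tz": -0.12,"grip": 0.4},
    {"ax": 0.0,"ay": 0.0,"az": 0.0,"tx": 0.0,"ty": 0.0,"tz": -0.08,"grip": 0.4},
    {"ax": 0.0,"ay": 0.0,"az": 0.0,"tx": 0.0,"ty": 0.0,"tz": 0.0,"grip": 0.4}
  ]
}}

```text
clock: 8.65
tool_pos: [572.8, 315.0, 61.3]
tool_rot: [0.546, -0.546, -0.449, 0.45]
contact_force: [-0.5, 0.3, -1.7]
gripper_width: 48.3
```

Request:
{"method": "send_rows", "body": {
  "moves": [
    {"ax": 0.0,"ay": 0.0,"az": 0.0,"tx": 0.0,"ty": 0.0,"tz": 0.0,"grip": 0.4},
    {"ax": 0.0,"ay": 0.0,"az": 0.0,"tx": 0.0,"ty": 0.0,"tz": 0.0,"grip": 0.4}
  ]
}}

```text
clock: 8.82
tool_pos: [573.2, 315.2, 62.0]
tool_rot: [-0.546, 0.546, 0.449, -0.449]
contact_force: [-0.5, 0.0, -1.3]
gripper_width: 48.3
```

```bash
python3 - <<'E'
from h import *
d=snap('wrist','w8');s=d['state'];T=s['tool_pos'];print(s['clock'],s['tool_pos'],s['contact_force'],s['dq'].round(3))
f=d['frame']
a=cv2.resize(f[100:170,285:365,::-1],None,fx=5,fy=5,interpolation=cv2.INTER_CUBIC)
e=snap('side','s8')
b=cv2.resize(e['frame'][295:395,200:300,::-1],None,fx=3.5,fy=3.5,interpolation=cv2.INTER_CUBIC)
cv2.imwrite('pics/w8c.png',np.hstack([a,b]))
E
```

```text
8.8167 [573.17200072 315.22852158  62.02603793] [-0.45474812  0.01187728 -1.30836849] [ 0.    -0.003 -0.     0.001 -0.001  0.   ]
```

View pics/w8c.png

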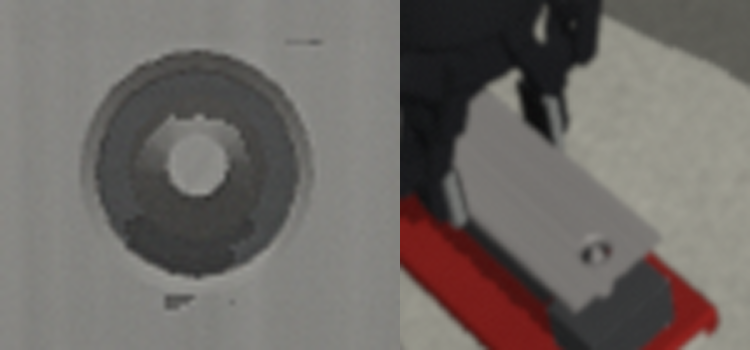

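Pin tip is centred in the visible hole and slightly inside it. Lowering.

Request:
{"method": "send_rows", "body": {
  "moves": [
    {"ax": 0.0,"ay": 0.0,"az": 0.0,"tx": 0.0,"ty": 0.0,"tz": -0.08,"grip": 0.4},
    {"ax": 0.0,"ay": 0.0,"az": 0.0,"tx": 0.0,"ty": 0.0,"tz": -0.08,"grip": 0.4},
    {"ax": 0.0,"ay": 0.0,"az": 0.0,"tx": 0.0,"ty": 0.0,"tz": -0.08,"grip": 0.4},
    {"ax": 0.0,"ay": 0.0,"az": 0.0,"tx": 0.0,"ty": 0.0,"tz": 0.0,"grip": 0.4}
  ]
}}

```text
clock: 9.25
tool_pos: [572.8, 315.1, 55.4]
tool_rot: [0.546, -0.546, -0.449, 0.449]
contact_force: [-0.3, 0.1, -1.2]
gripper_width: 48.0
```

Request:
{"method": "send_rows", "body": {
  "moves": [
    {"ax": 0.0,"ay": 0.0,"az": 0.0,"tx": 0.0,"ty": 0.0,"tz": -0.08,"grip": 0.4},
    {"ax": 0.0,"ay": 0.0,"az": 0.0,"tx": 0.0,"ty": 0.0,"tz": -0.08,"grip": 0.4},
    {"ax": 0.0,"ay": 0.0,"az": 0.0,"tx": 0.0,"ty": 0.0,"tz": -0.08,"grip": 0.4},
    {"ax": 0.0,"ay": 0.0,"az": 0.0,"tx": 0.0,"ty": 0.0,"tz": 0.0,"grip": 0.4},
    {"ax": 0.0,"ay": 0.0,"az": 0.0,"tx": 0.0,"ty": 0.0,"tz": 0.0,"grip": 0.4}
  ]
}}

```text
clock: 9.67
tool_pos: [573.1, 315.1, 49.8]
tool_rot: [0.546, -0.546, -0.449, 0.449]
contact_force: [0.3, -1.0, -1.3]
gripper_width: 48.2
```

```bash
python3 - <<'E'
from h import *
d=snap('wrist','w9');s=d['state'];T=s['tool_pos'];print(s['clock'],s['tool_pos'],s['contact_force'],s['torque'])
f=d['frame']
a=cv2.resize(f[100:170,285:365,::-1],None,fx=5,fy=5,interpolation=cv2.INTER_CUBIC)
e=snap('side','s9')
b=cv2.resize(e['frame'][295:395,200:300,::-1],None,fx=3.5,fy=3.5,interpolation=cv2.INTER_CUBIC)
cv2.imwrite('pics/w9c.png',np.hstack([a,b]))
E
```

```text
9.6667 [573.06631102 315.14991628  49.82305045] [ 0.2746419  -0.95663861 -1.25590267] [-0.01018458  0.0064667   0.02499602]
```

View pics/w9c.png

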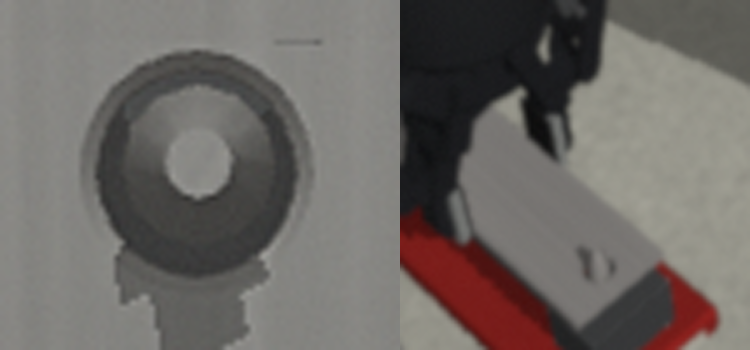

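Request:
{"method": "send_rows", "body": {
  "moves": [
    {"ax": 0.0,"ay": 0.0,"az": 0.0,"tx": 0.0,"ty": 0.0,"tz": -0.05,"grip": 0.4},
    {"ax": 0.0,"ay": 0.0,"az": 0.0,"tx": 0.0,"ty": 0.0,"tz": 0.0,"grip": 0.4},
    {"ax": 0.0,"ay": 0.0,"az": 0.0,"tx": 0.0,"ty": 0.0,"tz": 0.0,"grip": 0.58},
    {"ax": 0.0,"ay": 0.0,"az": 0.0,"tx": 0.0,"ty": 0.0,"tz": 0.0,"grip": 0.7},
    {"ax": 0.0,"ay": 0.0,"az": 0.0,"tx": 0.0,"ty": 0.0,"tz": 0.0,"grip": 1.0}
  ]
}}

```text
clock: 10.18
tool_pos: [573.3, 315.3, 49.0]
tool_rot: [-0.546, 0.546, 0.449, -0.449]
contact_force: [-0.1, -0.3, -0.4]
gripper_width: 70.1
```

Request:
{"method": "send_rows", "body": {
  "moves": [
    {"ax": 0.0,"ay": 0.0,"az": 0.0,"tx": 0.0,"ty": 0.0,"tz": 0.0,"grip": 1.0},
    {"ax": 0.0,"ay": 0.0,"az": 0.0,"tx": 0.0,"ty": 0.0,"tz": 0.2,"grip": 1.0},
    {"ax": 0.0,"ay": 0.0,"az": 0.0,"tx": 0.0,"ty": 0.0,"tz": 0.6,"grip": 1.0},
    {"ax": 0.0,"ay": 0.0,"az": 0.0,"tx": 0.0,"ty": 0.0,"tz": 1.0,"grip": 1.0},
    {"ax": 0.0,"ay": 0.0,"az": 0.0,"tx": 0.0,"ty": 0.0,"tz": 1.0,"grip": 1.0}
  ]
}}

```text
clock: 10.6
tool_pos: [572.6, 314.9, 119.3]
tool_rot: [0.546, -0.546, -0.449, 0.45]
contact_force: [0.7, -0.0, 1.0]
gripper_width: 85.8
```

Request:
{"method": "send_rows", "body": {
  "moves": [
    {"ax": 0.0,"ay": 0.0,"az": 0.0,"tx": 0.0,"ty": 0.0,"tz": 1.0,"grip": 1.0},
    {"ax": 0.0,"ay": 0.0,"az": 0.0,"tx": 0.0,"ty": 0.0,"tz": 1.0,"grip": 1.0},
    {"ax": 0.0,"ay": 0.0,"az": 0.0,"tx": 0.0,"ty": -0.5,"tz": 0.8,"grip": 1.0},
    {"ax": 0.0,"ay": 0.0,"az": 0.0,"tx": 0.0,"ty": -0.5,"tz": 0.5,"grip": 1.0},
    {"ax": 0.0,"ay": 0.0,"az": 0.0,"tx": 0.0,"ty": 0.0,"tz": 0.0,"grip": 1.0}
  ]
}}

```text
clock: 11.02
tool_pos: [574.3, 288.8, 204.7]
tool_rot: [-0.546, 0.547, 0.45, -0.447]
contact_force: [0.4, 0.7, 0.2]
gripper_width: 85.6
```

```bash
python3 - <<'E'
from h import *
d=snap('wrist','w10');s=d['state'];T=s['tool_pos'];print(s['clock'],s['tool_pos'],s['contact_force'],s['joint_positions'])
E
```

```text
11.0167 [574.25258053 288.79317228 204.6970922 ] [0.441918   0.68066735 0.24295081] [ 4.66308441e-01  4.49141569e-01  2.33293923e-01  1.35071208e+00
 -7.15210052e-04  6.61917928e-01]
```

View pics/w10.png

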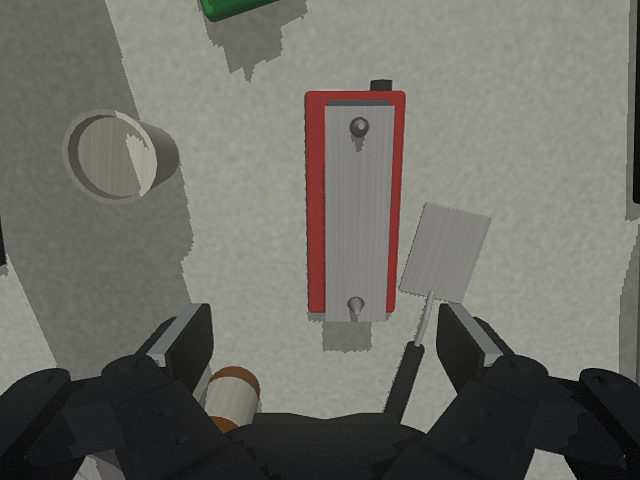

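The divider lies flat with both pins (359,127) and (356,304) coming through it. Going to the upper half.

Request:
{"method": "send_rows", "body": {
  "moves": [
    {"ax": 0.0,"ay": 0.0,"az": -0.004,"tx": -0.4,"ty": -0.6,"tz": 0.2,"grip": 1.0},
    {"ax": 0.0,"ay": 0.0,"az": -0.004,"tx": -0.4,"ty": -1.0,"tz": 0.2,"grip": 1.0},
    {"ax": 0.0,"ay": 0.0,"az": -0.004,"tx": -0.4,"ty": -1.0,"tz": 0.2,"grip": 1.0},
    {"ax": 0.0,"ay": 0.0,"az": -0.004,"tx": -0.4,"ty": -1.0,"tz": 0.2,"grip": 1.0},
    {"ax": 0.0,"ay": 0.0,"az": -0.004,"tx": -0.4,"ty": -1.0,"tz": 0.2,"grip": 1.0}
  ]
}}

```text
clock: 11.48
tool_pos: [521.9, 174.3, 224.7]
tool_rot: [0.556, -0.555, -0.437, 0.438]
contact_force: [-0.2, -0.3, 0.4]
gripper_width: 85.4
```

Request:
{"method": "send_rows", "body": {
  "moves": [
    {"ax": 0.0,"ay": 0.0,"az": -0.004,"tx": -0.4,"ty": -1.0,"tz": 0.0,"grip": 1.0},
    {"ax": 0.0,"ay": 0.0,"az": -0.004,"tx": -0.4,"ty": -1.0,"tz": 0.0,"grip": 1.0},
    {"ax": 0.0,"ay": 0.0,"az": -0.004,"tx": -0.4,"ty": -1.0,"tz": 0.0,"grip": 1.0},
    {"ax": 0.0,"ay": 0.0,"az": -0.004,"tx": -0.4,"ty": -1.0,"tz": 0.0,"grip": 1.0},
    {"ax": 0.0,"ay": 0.0,"az": -0.004,"tx": -0.4,"ty": -1.0,"tz": 0.0,"grip": 1.0}
  ]
}}

```text
clock: 11.9
tool_pos: [471.9, 49.3, 224.8]
tool_rot: [0.565, -0.564, -0.425, 0.426]
contact_force: [0.0, 0.3, -0.0]
gripper_width: 85.5
```

Request:
{"method": "send_rows", "body": {
  "moves": [
    {"ax": 0.0,"ay": 0.0,"az": -0.004,"tx": -0.4,"ty": -1.0,"tz": 0.0,"grip": 1.0},
    {"ax": 0.0,"ay": 0.0,"az": -0.004,"tx": -0.4,"ty": -1.0,"tz": 0.0,"grip": 1.0},
    {"ax": 0.0,"ay": 0.0,"az": -0.003,"tx": -0.2,"ty": -0.4,"tz": 0.0,"grip": 1.0},
    {"ax": 0.0,"ay": 0.0,"az": 0.0,"tx": 0.0,"ty": 0.0,"tz": 0.0,"grip": 1.0},
    {"ax": 0.0,"ay": 0.0,"az": 0.0,"tx": 0.0,"ty": 0.0,"tz": 0.0,"grip": 1.0}
  ]
}}

```text
clock: 12.32
tool_pos: [448.0, -9.8, 225.7]
tool_rot: [0.57, -0.569, -0.419, 0.419]
contact_force: [-0.3, -0.0, 0.1]
gripper_width: 85.5
```

```bash
python3 - <<'E'
from h import *
robot.get_image('top')
d=snap('wrist','w11');s=d['state'];T=s['tool_pos'];print(s['clock'],s['tool_pos'],s['dq'].round(3),Rq(s['tool_rot']).round(3))
E
```

```text
12.3667 [448.3806433   -9.32753668 225.75852332] [ 0.017  0.004  0.009  0.003 -0.002 -0.002] [[ 0.297 -0.    -0.955]
 [ 0.955  0.     0.297]
 [ 0.    -1.     0.001]]
```

View pics/w11.png

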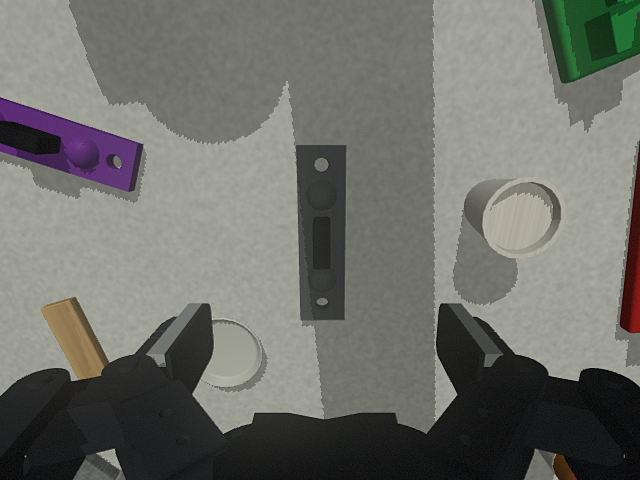

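```bash
python3 - <<'E'
from h import *
d=load('w11');f=d['frame']
m=cv2.inRange(f,(75,75,70),(255,255,255));M=np.zeros_like(m);M[150:315,304:340]=m[150:315,304:340]
n,l,st,ce=cv2.connectedComponentsWithStats(M);print(st,ce)
P=[ce[i] for i in range(1,n) if st[i,4]>40]
cv2.imwrite('pics/w11c.png',cv2.resize(f[140:330,285:360,::-1],None,fx=3,fy=3,interpolation=cv2.INTER_CUBIC))
U=ray(d,[(321,164),(322,301)],12)
print(U,np.linalg.norm(U[0]-U[1]),U.mean(0),np.degrees(np.arctan2(*(U[1]-U[0])[1::-1])))
C=ray(d,[(297,146),(346,146),(344.5,319.5),(301,320)],12);print(C,C.mean(0))
d=load('w10')
print('cup dish', ray(load('w11'),[(521,218),(222,352)],20))
E
```

```text
[[     0      0    640    480 306774]
 [   314    158     15     14    156]
 [   304    237      1      2      2]
 [   304    243      1      1      1]
 [   304    245      2      3      4]
 [   304    250      3     25     34]
 [   306    274      1      2      2]
 [   304    276      8     39    161]
 [   316    298     12      8     66]] [[319.50788202 239.49109116]
 [320.87179487 164.29487179]
 [304.         237.5       ]
 [304.         243.        ]
 [304.25       246.25      ]
 [304.52941176 263.08823529]
 [306.         274.5       ]
 [306.22981366 298.51552795]
 [321.74242424 301.09090909]]
[[402.76249708   2.81592158  12.        ]
 [534.66416789 -37.29130618  12.        ]] 137.86457298069539 [468.71333248 -17.2376923   12.        ] -16.912898104486636
[[380.79898024 -13.40083113  12.        ]
 [394.0997501   29.55543007  12.        ]
 [561.52521688 -21.10335144  12.        ]
 [548.67042298 -64.58028952  12.        ]] [471.27359255 -17.3822605   12.        ]
cup dish [[ 505.80172384  168.43917324   20.        ]
 [ 555.48383052 -153.1937148    20.        ]]
```

View pics/w11c.png

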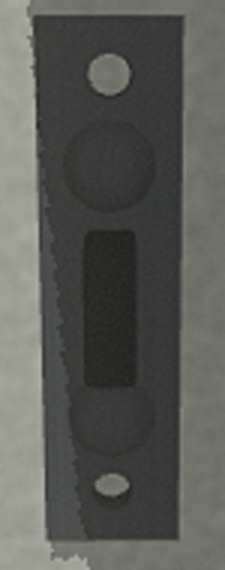

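Request:
{"method": "send_rows", "body": {
  "moves": [
    {"ax": 0.0,"ay": 0.0,"az": 0.002,"tx": 0.3,"ty": -0.1,"tz": -1.0,"grip": 0.6},
    {"ax": 0.0,"ay": 0.0,"az": 0.0,"tx": 0.3,"ty": -0.1,"tz": -1.0,"grip": 0.6},
    {"ax": 0.0,"ay": 0.0,"az": 0.0,"tx": 0.3,"ty": -0.12,"tz": -1.0,"grip": 0.6},
    {"ax": 0.0,"ay": 0.0,"az": 0.0,"tx": 0.0,"ty": 0.0,"tz": -1.0,"grip": 0.6},
    {"ax": 0.0,"ay": 0.0,"az": 0.0,"tx": 0.0,"ty": 0.0,"tz": -1.0,"grip": 0.6}
  ]
}}

```text
clock: 12.83
tool_pos: [471.4, -16.7, 99.8]
tool_rot: [0.568, -0.568, -0.421, 0.421]
contact_force: [0.3, -0.2, -0.6]
gripper_width: 51.4
```

Request:
{"method": "send_rows", "body": {
  "moves": [
    {"ax": 0.0,"ay": 0.0,"az": 0.0,"tx": 0.0,"ty": 0.0,"tz": -0.8,"grip": 0.6},
    {"ax": 0.0,"ay": 0.0,"az": 0.0,"tx": 0.0,"ty": 0.0,"tz": 0.0,"grip": 0.6},
    {"ax": 0.0,"ay": 0.0,"az": 0.0,"tx": 0.0,"ty": 0.0,"tz": 0.0,"grip": 0.6},
    {"ax": 0.0,"ay": 0.0,"az": 0.0,"tx": 0.0,"ty": 0.0,"tz": 0.0,"grip": 0.6}
  ]
}}

```text
clock: 13.17
tool_pos: [471.5, -17.2, 82.1]
tool_rot: [-0.568, 0.568, 0.421, -0.421]
contact_force: [0.7, -0.3, 1.0]
gripper_width: 51.3
```

```bash
python3 - <<'E'
from h import *
d=snap('wrist','w12');s=d['state'];T=s['tool_pos'];print(s['clock'],s['tool_pos'],s['dq'].round(3),Rq(s['tool_rot']).round(3),s['gripper_width'])
E
```

```text
13.1667 [471.50374259 -17.19093848  82.11814898] [-0.005 -0.017  0.009 -0.    -0.001 -0.003] [[ 0.292  0.001 -0.957]
 [ 0.957 -0.     0.292]
 [ 0.    -1.    -0.001]] 51.29073083189806
```

View pics/w12.png

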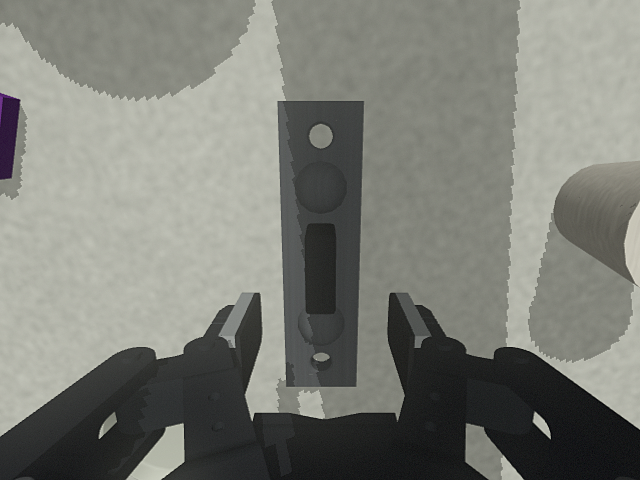

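```bash
python3 - <<'E'
from h import *
d=load('w12')
C=ray(d,[(278,101),(364,101),(356,386),(286,386)],12);print(C,C.mean(0));
a=(C[2]+C[3]-C[0]-C[1]);print(np.degrees(np.arctan2(a[1],a[0])),np.hypot(*a[:2])/2)
B=ray(d,[(307,224),(335,224),(336,314),(305,314)],42);print(B.mean(0))
E
```

```text
[[379.9781552  -13.83922221  12.        ]
 [393.2628031   29.91295721  12.        ]
 [561.34328029 -21.40985052  12.        ]
 [547.99158418 -65.42532739  12.        ]] [470.64395569 -17.69036073  12.        ]
-17.024114154038546 175.74794317501434
[467.71005111 -16.65374806  42.        ]
```

Request:
{"method": "send_rows", "body": {
  "moves": [
    {"ax": 0.0,"ay": 0.0,"az": 0.0,"tx": -0.02,"ty": -0.01,"tz": -0.9,"grip": 0.6},
    {"ax": 0.0,"ay": 0.0,"az": 0.0,"tx": 0.0,"ty": 0.0,"tz": -0.8,"grip": 0.6},
    {"ax": 0.0,"ay": 0.0,"az": 0.0,"tx": 0.0,"ty": 0.0,"tz": -0.5,"grip": 0.6},
    {"ax": 0.0,"ay": 0.0,"az": 0.0,"tx": 0.0,"ty": 0.0,"tz": -0.2,"grip": 0.6},
    {"ax": 0.0,"ay": 0.0,"az": 0.0,"tx": 0.0,"ty": 0.0,"tz": 0.0,"grip": 0.6}
  ]
}}

```text
clock: 13.63
tool_pos: [470.3, -17.9, 21.4]
tool_rot: [-0.568, 0.568, 0.421, -0.421]
contact_force: [-0.0, -0.1, 0.1]
gripper_width: 51.2
```

Request:
{"method": "send_rows", "body": {
  "moves": [
    {"ax": 0.0,"ay": 0.0,"az": 0.0,"tx": 0.0,"ty": 0.0,"tz": -0.1,"grip": 0.6},
    {"ax": 0.0,"ay": 0.0,"az": 0.0,"tx": 0.0,"ty": 0.0,"tz": 0.0,"grip": 0.4},
    {"ax": 0.0,"ay": 0.0,"az": 0.0,"tx": 0.0,"ty": 0.0,"tz": 0.0,"grip": 0.1},
    {"ax": 0.0,"ay": 0.0,"az": 0.0,"tx": 0.0,"ty": 0.0,"tz": 0.0,"grip": 0.1},
    {"ax": 0.0,"ay": 0.0,"az": 0.0,"tx": 0.0,"ty": 0.0,"tz": 0.0,"grip": 0.1}
  ],
  "grip_force": 90
}}

```text
clock: 14.05
tool_pos: [470.7, -18.1, 19.8]
tool_rot: [-0.568, 0.569, 0.421, -0.42]
contact_force: [-1.0, -0.7, 8.6]
gripper_width: 14.0
```

Request:
{"method": "send_rows", "body": {
  "moves": [
    {"ax": 0.0,"ay": 0.0,"az": 0.0,"tx": 0.0,"ty": 0.0,"tz": 0.0,"grip": 0.1},
    {"ax": 0.0,"ay": 0.0,"az": 0.0,"tx": 0.0,"ty": 0.0,"tz": 0.0,"grip": 0.1}
  ]
}}

```text
clock: 14.22
tool_pos: [470.7, -18.1, 19.8]
tool_rot: [-0.568, 0.569, 0.421, -0.42]
contact_force: [-1.4, -1.0, 7.6]
gripper_width: 14.0
```

```bash
python3 - <<'E'
from h import *
d=snap('wrist','w13');s=d['state'];T=s['tool_pos'];print(s['clock'],s['tool_pos'],s['contact_force'],s['torque'],s['gripper_width'],Rq(s['tool_rot']).round(3))
E
```

```text
14.2167 [470.71375743 -18.1372316   19.77240903] [-1.39276251 -0.99808013  7.63526223] [-0.08024095  0.37627904 -0.07701518] 14.033357836210081 [[ 0.293  0.001 -0.956]
 [ 0.956 -0.     0.293]
 [ 0.    -1.    -0.001]]
```

View pics/w13.png

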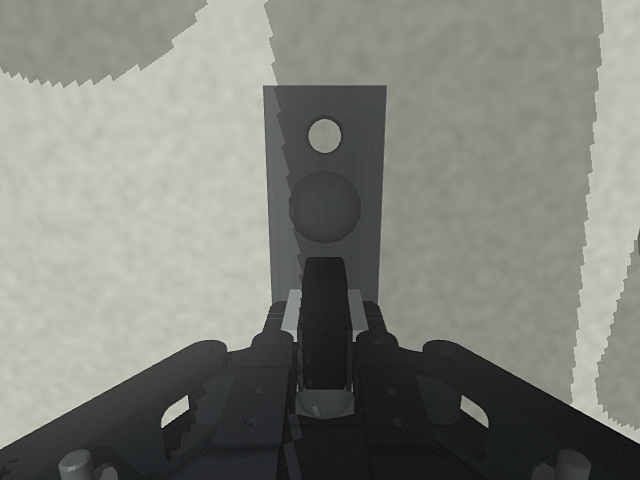

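Request:
{"method": "send_rows", "body": {
  "moves": [
    {"ax": 0.0,"ay": 0.0,"az": 0.0,"tx": 0.0,"ty": 0.0,"tz": 0.2,"grip": 0.1},
    {"ax": 0.0,"ay": 0.0,"az": 0.0,"tx": 0.0,"ty": 0.0,"tz": 0.5,"grip": 0.1},
    {"ax": 0.0,"ay": 0.0,"az": 0.0,"tx": 0.0,"ty": 0.0,"tz": 0.8,"grip": 0.1},
    {"ax": 0.0,"ay": 0.0,"az": 0.0,"tx": 0.0,"ty": 0.0,"tz": 1.0,"grip": 0.1},
    {"ax": 0.0,"ay": 0.0,"az": 0.0,"tx": 0.0,"ty": 0.0,"tz": 1.0,"grip": 0.1}
  ]
}}

```text
clock: 14.68
tool_pos: [469.4, -18.0, 107.2]
tool_rot: [0.569, -0.568, -0.42, 0.421]
contact_force: [0.0, -0.4, -2.7]
gripper_width: 14.4
```

```bash
python3 - <<'E'
from h import *
d=load('w13');T=np.array(d['state']['tool_pos'])
h=ray(d,[(325,135)],12)[0];print(h,h-T); a=np.radians(-17.02);c=h+70*np.array([np.cos(a),np.sin(a),0]);print('centre',c,c-T)
C=ray(d,[(263,86),(387,86),(277,240),(380,240)],12);print(C)
for i,j in((0,2),(1,3)):
  v=C[j]-C[i];print(np.degrees(np.arctan2(v[1],v[0])))
d=snap('wrist','w14');s=d['state'];print(s['clock'],s['tool_pos'],s['contact_force'],s['gripper_width'])
cv2.imwrite('pics/w14c.png',np.hstack([load('w13')['frame'][60:300,220:430,::-1],d['frame'][60:300,220:430,::-1]]))
E
```

```text
[403.71459534   3.87897015  12.        ] [-66.99916209  22.01620175  -7.77240903]
centre [470.64878019 -16.61041486  12.        ] [-0.06497724  1.52681674 -7.77240903]
[[380.22170817 -13.10353435  12.        ]
 [393.68369826  31.05786942  12.        ]
 [437.92489641 -27.3406862   12.        ]
 [450.37514685  13.52605119  12.        ]]
-13.859813447138555
-17.184212282150757
14.6833 [469.42655545 -18.0044052  107.23433766] [ 0.04909083 -0.44029702 -2.72615641] 14.376703000458987
```

View pics/w14c.png

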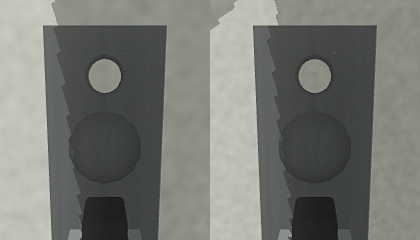

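Request:
{"method": "send_rows", "body": {
  "moves": [
    {"ax": 0.0,"ay": 0.0,"az": 0.003,"tx": 0.2,"ty": 0.5,"tz": 0.9,"grip": 0.1},
    {"ax": 0.0,"ay": 0.0,"az": 0.003,"tx": 0.3,"ty": 0.8,"tz": 0.9,"grip": 0.1},
    {"ax": 0.0,"ay": 0.0,"az": 0.003,"tx": 0.3,"ty": 1.0,"tz": 0.9,"grip": 0.1},
    {"ax": 0.0,"ay": 0.0,"az": 0.004,"tx": 0.3,"ty": 1.0,"tz": 0.7,"grip": 0.1},
    {"ax": 0.0,"ay": 0.0,"az": 0.004,"tx": 0.3,"ty": 1.0,"tz": 0.3,"grip": 0.1}
  ]
}}

```text
clock: 15.15
tool_pos: [506.2, 90.6, 201.6]
tool_rot: [-0.56, 0.562, 0.432, -0.429]
contact_force: [1.1, -0.5, -2.8]
gripper_width: 14.1
```

Request:
{"method": "send_rows", "body": {
  "moves": [
    {"ax": 0.0,"ay": 0.0,"az": 0.004,"tx": 0.3,"ty": 1.0,"tz": 0.0,"grip": 0.1},
    {"ax": 0.0,"ay": 0.0,"az": 0.004,"tx": 0.3,"ty": 1.0,"tz": 0.0,"grip": 0.1},
    {"ax": 0.0,"ay": 0.0,"az": 0.004,"tx": 0.3,"ty": 1.0,"tz": 0.0,"grip": 0.1},
    {"ax": 0.0,"ay": 0.0,"az": 0.004,"tx": 0.3,"ty": 1.0,"tz": 0.0,"grip": 0.1},
    {"ax": 0.0,"ay": 0.0,"az": 0.004,"tx": 0.3,"ty": 1.0,"tz": 0.0,"grip": 0.1}
  ]
}}

```text
clock: 15.57
tool_pos: [542.6, 215.7, 198.8]
tool_rot: [0.552, -0.552, -0.442, 0.443]
contact_force: [0.7, -1.3, -2.8]
gripper_width: 14.1
```

Request:
{"method": "send_rows", "body": {
  "moves": [
    {"ax": 0.0,"ay": 0.0,"az": 0.004,"tx": 0.3,"ty": 1.0,"tz": 0.0,"grip": 0.1},
    {"ax": 0.0,"ay": 0.0,"az": 0.004,"tx": 0.3,"ty": 1.0,"tz": 0.0,"grip": 0.1},
    {"ax": 0.0,"ay": 0.0,"az": 0.005,"tx": 0.3,"ty": 1.0,"tz": 0.0,"grip": 0.1},
    {"ax": 0.0,"ay": 0.0,"az": 0.0,"tx": 0.3,"ty": 0.7,"tz": 0.0,"grip": 0.1},
    {"ax": 0.0,"ay": 0.0,"az": 0.0,"tx": 0.0,"ty": 0.3,"tz": 0.0,"grip": 0.1}
  ]
}}

```text
clock: 15.98
tool_pos: [573.3, 316.8, 198.0]
tool_rot: [0.545, -0.545, -0.45, 0.45]
contact_force: [-0.2, -1.3, -3.6]
gripper_width: 14.1
```

Request:
{"method": "send_rows", "body": {
  "moves": [
    {"ax": 0.0,"ay": 0.0,"az": 0.0,"tx": 0.0,"ty": 0.0,"tz": -0.8,"grip": 0.1},
    {"ax": 0.0,"ay": 0.0,"az": 0.0,"tx": 0.0,"ty": 0.0,"tz": -0.8,"grip": 0.1},
    {"ax": 0.0,"ay": 0.0,"az": 0.0,"tx": 0.0,"ty": 0.0,"tz": -0.8,"grip": 0.1},
    {"ax": 0.0,"ay": 0.0,"az": 0.0,"tx": 0.0,"ty": 0.0,"tz": 0.0,"grip": 0.1},
    {"ax": 0.0,"ay": 0.0,"az": 0.0,"tx": 0.0,"ty": 0.0,"tz": 0.0,"grip": 0.1}
  ]
}}

```text
clock: 16.4
tool_pos: [571.7, 313.7, 138.2]
tool_rot: [0.546, -0.546, -0.449, 0.451]
contact_force: [0.5, 0.0, -2.7]
gripper_width: 14.3
```

```bash
python3 - <<'E'
from h import *
s=robot.read_state();R=Rq(s['tool_rot']);print(s['clock'],s['tool_pos'],np.degrees(np.arctan2(R[1,0],R[0,0])),R.round(3),s['dq'].round(3))
E
```

```text
16.4 [571.68949203 313.66130217 138.17444172] 78.96966080866888 [[ 0.191 -0.002 -0.982]
 [ 0.982 -0.001  0.191]
 [-0.002 -1.     0.002]] [ 0.    -0.022  0.047  0.012  0.     0.001]
```

Request:
{"method": "send_rows", "body": {
  "moves": [
    {"ax": 0.0,"ay": 0.0,"az": 0.0,"tx": 0.0,"ty": 0.03,"tz": -0.7,"grip": 0.1},
    {"ax": 0.0,"ay": 0.0,"az": 0.0,"tx": 0.0,"ty": 0.0,"tz": -0.5,"grip": 0.1},
    {"ax": 0.0,"ay": 0.0,"az": 0.0,"tx": 0.0,"ty": 0.0,"tz": -0.2,"grip": 0.1},
    {"ax": 0.0,"ay": 0.0,"az": 0.0,"tx": 0.0,"ty": 0.0,"tz": 0.0,"grip": 0.1},
    {"ax": 0.0,"ay": 0.0,"az": 0.0,"tx": 0.0,"ty": 0.0,"tz": 0.0,"grip": 0.1}
  ]
}}

```text
clock: 16.82
tool_pos: [573.1, 315.3, 105.0]
tool_rot: [-0.546, 0.546, 0.45, -0.449]
contact_force: [-0.9, -0.4, -1.9]
gripper_width: 14.0
```

Request:
{"method": "send_rows", "body": {
  "moves": [
    {"ax": 0.0,"ay": 0.0,"az": 0.0,"tx": 0.0,"ty": 0.0,"tz": 0.0,"grip": 0.1},
    {"ax": 0.0,"ay": 0.0,"az": 0.0,"tx": 0.0,"ty": 0.0,"tz": 0.0,"grip": 0.1},
    {"ax": 0.0,"ay": 0.0,"az": 0.0,"tx": 0.0,"ty": 0.0,"tz": 0.0,"grip": 0.1}
  ]
}}

```text
clock: 17.07
tool_pos: [573.0, 315.4, 104.7]
tool_rot: [-0.546, 0.546, 0.45, -0.449]
contact_force: [-0.7, -1.0, -3.1]
gripper_width: 14.1
```

```bash
cat > v.py <<'E'
from h import *
import sys
t=sys.argv[1]
d=snap('wrist','w'+t);s=d['state'];R=Rq(s['tool_rot']);print(s['clock'],s['tool_pos'],s['contact_force'],s['torque'],s['gripper_width'],np.degrees(np.arctan2(R[1,0],R[0,0])),s['dq'].round(3))
a=cv2.resize(d['frame'][100:170,285:365,::-1],None,fx=5,fy=5,interpolation=cv2.INTER_CUBIC)
e=snap('side','s'+t)
b=cv2.resize(e['frame'][265:405,180:320,::-1],None,fx=2.5,fy=2.5,interpolation=cv2.INTER_CUBIC)
cv2.imwrite(f'pics/w{t}c.png',np.hstack([a,b]))
E
python3 v.py 15
```

```text
17.0667 [573.04612302 315.39119959 104.65995379] [-0.73722231 -1.02108283 -3.10667333] [ 0.00465314 -0.05745683 -0.06176418] 14.148504368720163 78.9839282309579 [ 0.001  0.004 -0.004 -0.002 -0.001  0.001]
```

View pics/w15c.png

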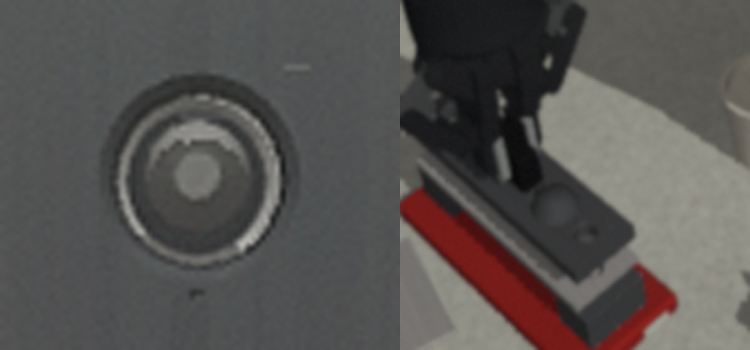

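```bash
python3 - <<'E'
from h import *
d=load('w15');T=d['state']['tool_pos'];o=np.array([284.6,99.6])
print(ray(d,[o+np.array([199,177])/5],76),'top rim',ray(d,[o+np.array([200,170])/5],T[2]-7.8),'w13 hole',ray(d,[(325,135)],T[2]-7.8),'low rim',ray(d,[o+np.array([199,182])/5],T[2]-19.8),cam(d)[1])
E
```

```text
[[503.98956086 330.17679876  76.        ]] top rim [[503.71513302 330.29941151  96.85995379]] w13 hole [[504.25214238 330.35248895  96.85995379]] low rim [[504.47461353 330.07924305  84.85995379]] [505.79024759 329.75594057 247.74932454]
```

Pin tip and upper hole agree within about 0.5 mm. Lowering onto the pins.

Request:
{"method": "send_rows", "body": {
  "moves": [
    {"ax": 0.0,"ay": 0.0,"az": 0.0,"tx": 0.0,"ty": 0.0,"tz": -0.15,"grip": 0.1},
    {"ax": 0.0,"ay": 0.0,"az": 0.0,"tx": 0.0,"ty": 0.0,"tz": -0.15,"grip": 0.1},
    {"ax": 0.0,"ay": 0.0,"az": 0.0,"tx": 0.0,"ty": 0.0,"tz": -0.1,"grip": 0.1},
    {"ax": 0.0,"ay": 0.0,"az": 0.0,"tx": 0.0,"ty": 0.0,"tz": -0.1,"grip": 0.1},
    {"ax": 0.0,"ay": 0.0,"az": 0.0,"tx": 0.0,"ty": 0.0,"tz": 0.0,"grip": 0.1}
  ]
}}

```text
clock: 17.58
tool_pos: [572.3, 315.0, 90.4]
tool_rot: [0.546, -0.546, -0.449, 0.45]
contact_force: [-0.0, -1.1, -3.6]
gripper_width: 14.1
```

Request:
{"method": "send_rows", "body": {
  "moves": [
    {"ax": 0.0,"ay": 0.0,"az": 0.0,"tx": 0.0,"ty": 0.0,"tz": -0.1,"grip": 0.1},
    {"ax": 0.0,"ay": 0.0,"az": 0.0,"tx": 0.0,"ty": 0.0,"tz": -0.1,"grip": 0.1},
    {"ax": 0.0,"ay": 0.0,"az": 0.0,"tx": 0.0,"ty": 0.0,"tz": -0.1,"grip": 0.1},
    {"ax": 0.0,"ay": 0.0,"az": 0.0,"tx": 0.0,"ty": 0.0,"tz": 0.0,"grip": 0.1},
    {"ax": 0.0,"ay": 0.0,"az": 0.0,"tx": 0.0,"ty": 0.0,"tz": 0.0,"grip": 0.1}
  ]
}}

```text
clock: 18.0
tool_pos: [572.6, 315.2, 83.6]
tool_rot: [-0.546, 0.546, 0.45, -0.45]
contact_force: [0.1, -0.8, -3.4]
gripper_width: 14.3
```

```bash
python3 v.py 16
```

```text
18.0 [572.57011551 315.16100938  83.58734001] [ 0.0720229  -0.76820326 -3.40860301] [-0.02445305  0.03179191 -0.04530944] 14.307897831809692 78.98665603773338 [-0.    -0.002  0.005  0.003 -0.001 -0.001]
```

View pics/w16c.png

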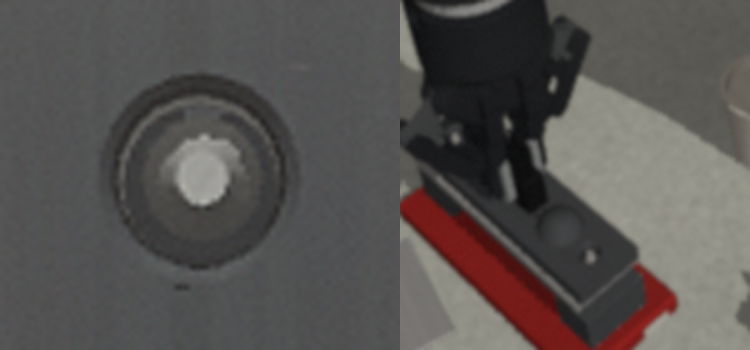

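Request:
{"method": "send_rows", "body": {
  "moves": [
    {"ax": 0.0,"ay": 0.0,"az": 0.0,"tx": 0.0,"ty": 0.0,"tz": -0.08,"grip": 0.1},
    {"ax": 0.0,"ay": 0.0,"az": 0.0,"tx": 0.0,"ty": 0.0,"tz": -0.08,"grip": 0.1},
    {"ax": 0.0,"ay": 0.0,"az": 0.0,"tx": 0.0,"ty": 0.0,"tz": -0.08,"grip": 0.1},
    {"ax": 0.0,"ay": 0.0,"az": 0.0,"tx": 0.0,"ty": 0.0,"tz": 0.0,"grip": 0.1},
    {"ax": 0.0,"ay": 0.0,"az": 0.0,"tx": 0.0,"ty": 0.0,"tz": 0.0,"grip": 0.1}
  ],
  "grip_force": 110
}}

```text
clock: 18.52
tool_pos: [572.9, 315.4, 78.4]
tool_rot: [-0.546, 0.546, 0.45, -0.449]
contact_force: [-2.0, -0.2, 5.2]
gripper_width: 13.5
```

Request:
{"method": "send_rows", "body": {
  "moves": [
    {"ax": 0.0,"ay": 0.0,"az": 0.0,"tx": 0.0,"ty": 0.0,"tz": -0.08,"grip": 0.1},
    {"ax": 0.0,"ay": 0.0,"az": 0.0,"tx": 0.0,"ty": 0.0,"tz": -0.08,"grip": 0.1},
    {"ax": 0.0,"ay": 0.0,"az": 0.0,"tx": 0.0,"ty": 0.0,"tz": -0.04,"grip": 0.1},
    {"ax": 0.0,"ay": 0.0,"az": 0.0,"tx": 0.0,"ty": 0.0,"tz": 0.0,"grip": 0.1},
    {"ax": 0.0,"ay": 0.0,"az": 0.0,"tx": 0.0,"ty": 0.0,"tz": 0.0,"grip": 0.1}
  ]
}}

```text
clock: 18.93
tool_pos: [573.0, 315.4, 73.9]
tool_rot: [-0.546, 0.546, 0.45, -0.449]
contact_force: [-2.9, -1.4, 9.2]
gripper_width: 13.7
```

Request:
{"method": "send_rows", "body": {
  "moves": [
    {"ax": 0.0,"ay": 0.0,"az": 0.0,"tx": 0.0,"ty": 0.0,"tz": -0.06,"grip": 0.1},
    {"ax": 0.0,"ay": 0.0,"az": 0.0,"tx": 0.0,"ty": 0.0,"tz": 0.0,"grip": 0.1},
    {"ax": 0.0,"ay": 0.0,"az": 0.0,"tx": 0.0,"ty": 0.0,"tz": 0.0,"grip": 0.1}
  ]
}}

```text
clock: 19.18
tool_pos: [573.0, 315.4, 72.9]
tool_rot: [-0.546, 0.546, 0.45, -0.449]
contact_force: [-4.1, -1.8, 10.8]
gripper_width: 13.4
```

Request:
{"method": "send_rows", "body": {
  "moves": [
    {"ax": 0.0,"ay": 0.0,"az": 0.0,"tx": 0.0,"ty": 0.0,"tz": -0.04,"grip": 0.1},
    {"ax": 0.0,"ay": 0.0,"az": 0.0,"tx": 0.0,"ty": 0.0,"tz": 0.0,"grip": 0.1},
    {"ax": 0.0,"ay": 0.0,"az": 0.0,"tx": 0.0,"ty": 0.0,"tz": 0.0,"grip": 0.1}
  ]
}}

```text
clock: 19.43
tool_pos: [573.0, 315.4, 72.9]
tool_rot: [-0.545, 0.546, 0.451, -0.449]
contact_force: [-5.8, -3.7, 19.9]
gripper_width: 14.4
```

Request:
{"method": "send_rows", "body": {
  "moves": [
    {"ax": 0.0,"ay": 0.0,"az": 0.0,"tx": 0.0,"ty": 0.0,"tz": -0.02,"grip": 0.1},
    {"ax": 0.0,"ay": 0.0,"az": 0.0,"tx": 0.0,"ty": 0.0,"tz": 0.0,"grip": 0.1},
    {"ax": 0.0,"ay": 0.0,"az": 0.0,"tx": 0.0,"ty": 0.0,"tz": 0.0,"grip": 0.1},
    {"ax": 0.0,"ay": 0.0,"az": 0.0,"tx": 0.0,"ty": 0.0,"tz": 0.0,"grip": 0.1}
  ]
}}

```text
clock: 19.77
tool_pos: [573.0, 315.4, 72.9]
tool_rot: [-0.545, 0.546, 0.451, -0.449]
contact_force: [-6.0, -3.1, 23.1]
gripper_width: 13.9
```

```bash
python3 v.py 17
```

```text
19.7667 [572.95410599 315.41079873  72.86033885] [-5.98751138 -3.11066898 23.11547296] [-8.97775034e-01  1.47899817e+00 -1.18449318e-03] 13.888863886111238 78.987442189521 [-0.001 -0.001 -0.002 -0.     0.    -0.   ]
```

View pics/w17c.png

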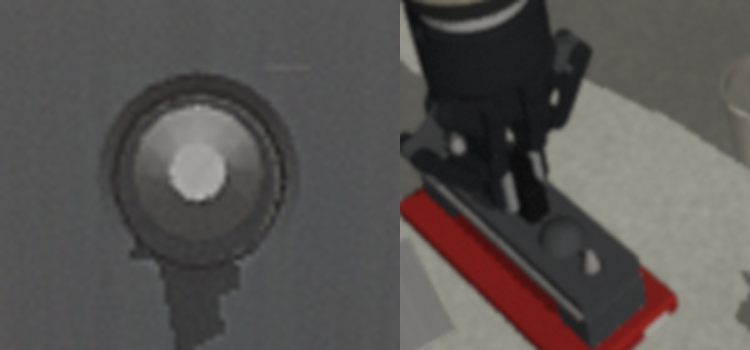

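View pics/s17.png

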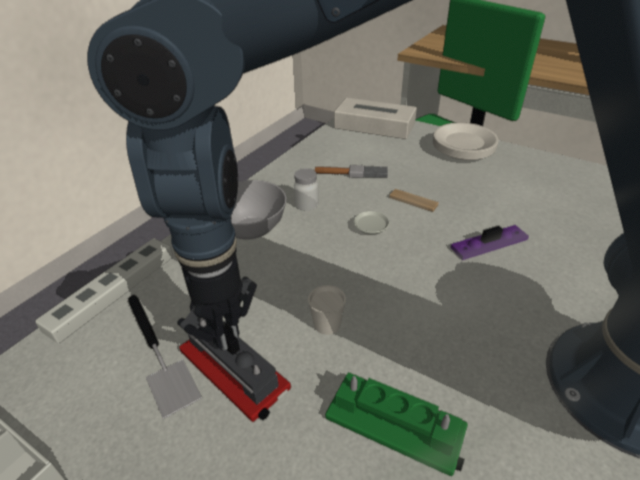

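```bash
python3 - <<'E'
from h import *
print(robot.job_done()); s=robot.read_state(); print(s['clock'],s['tool_pos'],s['contact_force'])
E
```

```text
the job is handed in; nothing more can be done
None
the job is handed in; nothing more can be done
```

The mould is closed and I handed the job in at about 20 s on the clock, with the gripper still holding the upper half pressed shut.

- **Divider:** I lifted the steel plate off its wooden strip, lowered it over both pins of the red-footed half and let go. A wrist picture afterwards showed it lying flat with both pins coming through.
- **Upper half:** I gripped it by the black bar, lined its hole up with the pin to within about 0.5 mm in the wrist view, and lowered it on.
- **Pressing:** I pushed down to a firm stop. The tool stopped at z = 72.9 mm (72.8 expected for closed). The upward force then rose from about 11 N to 23 N with no further movement.

In the last pictures the visible pin is centred in its hole and stands proud of the plate. The cup, dish and look-alikes appear to be where they were. The pin under the gripper could not be seen from the wrist camera. That end is inferred from the free descent and the depth reached, which matches fully closed. The sideways force at the end was about 6 N.

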